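Check a puzzle dispenser's slot with the gauge blade and load it

TASK

One of the two piece dispensers has a bit of wood lodged in the slot at its foot: try the gauge blade in the slots to find the one where it does not jam, and leave the blade in that clear slot, more than half its length in. With the blade there, load every loose wooden puzzle piece into that dispenser, pressing the pile down on the spring platform until no piece stands above the rim. Then draw the blade out and lay it back on its cork strip, blade pointing the way it did at the start; leave the mug and the jar alone.

Things in the scene. Friction and masses are not known exactly. Their poses are not given: they have to be found in the camera images.
- dispenser_1: One of two identical fixed wooden dispensers. Foot 90 (x) by 80 mm (y), 150 mm high; origin: centre of its underside, on the table. Four L corner posts 5 mm thick, from 19 mm up to the rim at 150 mm, round an open-topped well 61 (x) by 51 mm (y). Between posts it is open: 41 mm on the y sides, for fingers, 27 mm on the x sides, for the tabs.
- slot_1 (a point): Middle of the mouth of dispenser_1's level slot, in its front (-x) face, 45 mm from its origin, 10.5 mm above the table. Slot 46 mm wide, 9 mm high (6 to 15 mm above the table), 45 mm deep along +x of the dispenser. In exactly one of the two slots a lodged bit of wood, not listed, stops a blade about 11 mm in.
- platform_1 (a joint): How far dispenser_1's platform has sunk (m): at 0 its flat top is 22 mm below the rim (128 mm above the table), at most 0.104; starts at 0 to 0.008. Spring-loaded and stiff in its guide: it sinks only when pushed down with 5 to 12 N and stays where it is left.
- dispenser_2: One of two identical fixed wooden dispensers. Foot 90 (x) by 80 mm (y), 150 mm high; origin: centre of its underside, on the table. Four L corner posts 5 mm thick, from 19 mm up to the rim at 150 mm, round an open-topped well 61 (x) by 51 mm (y). Between posts it is open: 41 mm on the y sides, for fingers, 27 mm on the x sides, for the tabs.
- slot_2 (a point): Middle of the mouth of dispenser_2's level slot, in its front (-x) face, 45 mm from its origin, 10.5 mm above the table. Slot 46 mm wide, 9 mm high (6 to 15 mm above the table), 45 mm deep along +x of the dispenser. In exactly one of the two slots a lodged bit of wood, not listed, stops a blade about 11 mm in.
- platform_2 (a joint): How far dispenser_2's platform has sunk (m): at 0 its flat top is 22 mm below the rim (128 mm above the table), at most 0.104; starts at 0 to 0.008. Spring-loaded and stiff in its guide: it sinks only when pushed down with 5 to 12 N and stays where it is left.
- piece_1: Chunky wooden jigsaw piece (all alike; may be absent), flat on the table. Body 56 (x) by 46 (y) by 16 mm thick, a round tab 18 mm across on each x end (84 mm over the tabs), 45 g, blue on one face. Either face up and either way round will do. Origin at its centre, z through the thickness. Its x lies along the dispenser's x in the well, play 2.5 mm a side.
- piece_2: Chunky wooden jigsaw piece (all alike; may be absent), flat on the table. Body 56 (x) by 46 (y) by 16 mm thick, a round tab 18 mm across on each x end (84 mm over the tabs), 45 g, blue on one face. Either face up and either way round will do. Origin at its centre, z through the thickness. Its x lies along the dispenser's x in the well, play 2.5 mm a side.
- piece_3: Chunky wooden jigsaw piece (all alike; may be absent), flat on the table. Body 56 (x) by 46 (y) by 16 mm thick, a round tab 18 mm across on each x end (84 mm over the tabs), 45 g, blue on one face. Either face up and either way round will do. Origin at its centre, z through the thickness. Its x lies along the dispenser's x in the well, play 2.5 mm a side.
- piece_4: Chunky wooden jigsaw piece (all alike; may be absent), flat on the table. Body 56 (x) by 46 (y) by 16 mm thick, a round tab 18 mm across on each x end (84 mm over the tabs), 45 g, blue on one face. Either face up and either way round will do. Origin at its centre, z through the thickness. Its x lies along the dispenser's x in the well, play 2.5 mm a side.
- piece_5: Chunky wooden jigsaw piece (all alike; may be absent), flat on the table. Body 56 (x) by 46 (y) by 16 mm thick, a round tab 18 mm across on each x end (84 mm over the tabs), 45 g, blue on one face. Either face up and either way round will do. Origin at its centre, z through the thickness. Its x lies along the dispenser's x in the well, play 2.5 mm a side.
- piece_6: Chunky wooden jigsaw piece (all alike; may be absent), flat on the table. Body 56 (x) by 46 (y) by 16 mm thick, a round tab 18 mm across on each x end (84 mm over the tabs), 45 g, blue on one face. Either face up and either way round will do. Origin at its centre, z through the thickness. Its x lies along the dispenser's x in the well, play 2.5 mm a side.
- blade: Gauge blade: a dark wooden grip 60 (x) by 30 (y) by 28 mm high with a level steel blade 60 mm long, 16 wide, 3 thick on its +x end, mid-plane 10.5 mm above the grip's underside, so it is level with the slots when the grip stands on the table. 100 to 160 g. Origin: centre of the grip's underside, z up. Starts on the rest.
- blade_tip (a point): The middle of the far end of the blade, 90 mm along x from the blade's origin and 10.5 mm above it.
- rest: Fixed cork strip, 150 (x) by 60 (y) by 3 mm, where the gauge blade belongs: the blade's origin 15 mm to the -x side of the strip's middle, the blade pointing along the strip's +x. Origin: centre of the underside, on the table.
- mug: White mug, 80 mm across, 95 mm high, beside the work; not part of the job. Origin at the centre of its underside.
- jar: Closed glass jar, 70 mm across, 60 mm high, beside the work; not part of the job. Origin at the centre of its underside.

How it is judged:
On the way, in this order (a step that is already met when the one before it is completed fails the run):
1. the blade is in the clear slot of one dispenser, more than 27 mm in (((x of blade_tip in the frame of dispenser_1 between -0.018 and 0.01 m and y of blade_tip in the frame of dispenser_1 between -0.025 and 0.025 m and z of blade_tip in the frame of dispenser_1 between 0.004 and 0.018 m) or (x of blade_tip in the frame of dispenser_2 between -0.018 and 0.01 m and y of blade_tip in the frame of dispenser_2 between -0.025 and 0.025 m and z of blade_tip in the frame of dispenser_2 between 0.004 and 0.018 m))), for 0.2 s.
2. every piece lies in the well of one dispenser, none above its rim, while the blade is in the slot of that same dispenser ((((x of blade_tip in the frame of dispenser_1 between -0.018 and 0.01 m and y of blade_tip in the frame of dispenser_1 between -0.025 and 0.025 m and z of blade_tip in the frame of dispenser_1 between 0.004 and 0.018 m) and (horizontal distance between each of piece_1, piece_2, piece_3, piece_4, piece_5, piece_6 and dispenser_1 below 0.01 m and z of piece_1 in the frame of dispenser_1 between 0.03 and 0.145 m and angle between the z axis of each of piece_1, piece_2, piece_3, piece_4, piece_5, piece_6 and the z axis of dispenser_1, either way round below 0.12 rad and z of piece_2 in the frame of dispenser_1 between 0.03 and 0.145 m and z of piece_3 in the frame of dispenser_1 between 0.03 and 0.145 m and z of piece_4 in the frame of dispenser_1 between 0.03 and 0.145 m and z of piece_5 in the frame of dispenser_1 between 0.03 and 0.145 m and z of piece_6 in the frame of dispenser_1 between 0.03 and 0.145 m)) or ((x of blade_tip in the frame of dispenser_2 between -0.018 and 0.01 m and y of blade_tip in the frame of dispenser_2 between -0.025 and 0.025 m and z of blade_tip in the frame of dispenser_2 between 0.004 and 0.018 m) and (horizontal distance between each of piece_1, piece_2, piece_3, piece_4, piece_5, piece_6 and dispenser_2 below 0.01 m and z of piece_1 in the frame of dispenser_2 between 0.03 and 0.145 m and angle between the z axis of each of piece_1, piece_2, piece_3, piece_4, piece_5, piece_6 and the z axis of dispenser_2, either way round below 0.12 rad and z of piece_2 in the frame of dispenser_2 between 0.03 and 0.145 m and z of piece_3 in the frame of dispenser_2 between 0.03 and 0.145 m and z of piece_4 in the frame of dispenser_2 between 0.03 and 0.145 m and z of piece_5 in the frame of dispenser_2 between 0.03 and 0.145 m and z of piece_6 in the frame of dispenser_2 between 0.03 and 0.145 m)))), for 0.2 s.
At the end, for the whole second after the job is handed in: All pieces lie flat in the clear dispenser, tops at most 3 mm above the rim; the blade lies upright on the cork strip, within 30 mm lengthways, 25 mm sideways and 0.35 rad of its place, pointing as at the start; mug and jar within 30 mm of where they stood; all at rest (((horizontal distance between each of piece_1, piece_2, piece_3, piece_4, piece_5, piece_6 and dispenser_1 below 0.01 m and z of piece_1 in the frame of dispenser_1 between 0.03 and 0.145 m and angle between the z axis of each of piece_1, piece_2, piece_3, piece_4, piece_5, piece_6 and the z axis of dispenser_1, either way round below 0.12 rad and z of piece_2 in the frame of dispenser_1 between 0.03 and 0.145 m and z of piece_3 in the frame of dispenser_1 between 0.03 and 0.145 m and z of piece_4 in the frame of dispenser_1 between 0.03 and 0.145 m and z of piece_5 in the frame of dispenser_1 between 0.03 and 0.145 m and z of piece_6 in the frame of dispenser_1 between 0.03 and 0.145 m) or (horizontal distance between each of piece_1, piece_2, piece_3, piece_4, piece_5, piece_6 and dispenser_2 below 0.01 m and z of piece_1 in the frame of dispenser_2 between 0.03 and 0.145 m and angle between the z axis of each of piece_1, piece_2, piece_3, piece_4, piece_5, piece_6 and the z axis of dispenser_2, either way round below 0.12 rad and z of piece_2 in the frame of dispenser_2 between 0.03 and 0.145 m and z of piece_3 in the frame of dispenser_2 between 0.03 and 0.145 m and z of piece_4 in the frame of dispenser_2 between 0.03 and 0.145 m and z of piece_5 in the frame of dispenser_2 between 0.03 and 0.145 m and z of piece_6 in the frame of dispenser_2 between 0.03 and 0.145 m)) and x of blade in the frame of rest between -0.045 and 0.015 m and y of blade in the frame of rest between -0.025 and 0.025 m and z of blade in the frame of rest below 0.008 m and x of blade_tip in the frame of rest above 0.03 m and angle between the x axis of blade and the x axis of rest, either way round below 0.35 rad and angle between blade's own z axis and vertical below 0.1 rad and linear speed of each of blade, piece_1, piece_2, piece_3, piece_4, piece_5, piece_6 below 0.02 m/s and distance of each of mug, jar from where it was at the start of the episode below 0.03 m); the robot touches nothing.
It fails at once if the mug or the jar is knocked aside by more than 30 mm (distance of any of mug, jar from where it was at the start of the episode above 0.03 m).
Of chip_1, chip_2 only 1 to 1 are there at a start; the rules pass over those that are not, and their reading is None.
Of piece_1, piece_2, piece_3, piece_4, piece_5, piece_6 only 4 to 6 are there at a start; the rules pass over those that are not, and their reading is None.
At some moment in a run one of piece_1, piece_2, piece_3, piece_4, piece_5, piece_6 may be knocked a few centimetres aside while the robot is not near it.
Once in a run the grip may slacken for a moment while it holds something.
It also fails if it takes over 210 s, if anything falls off the work surface, if the arm or the gripper's body presses on something with over 40 N, if the wrist force passes 120 N, or if a joint passes its speed limit or range.

ROBOT

A 6-joint arm with a two-finger parallel gripper is mounted at the origin on the work surface. World frame = base frame: x ahead of the robot, y to its left, z up, the work surface at z = 0. Lengths are in m, angles in rad, forces in N, time in s.
With the tool pointing down it reaches from about 0.375 to 0.975 m from the base axis. Payload 3.8 kg.
Tool frame: the origin (TCP) lies at the very end of the fingers, on their centre line; the grasp point (between the pads) lies 19 mm behind it; z points along the fingers, y is the line along which they close (so a half turn about z gives the same grasp; the last joint's range is limited). The gripper opens to 85 mm and grips with 20 to 120 N. Pads are 22 mm wide; open, the fingers measure 114 mm over their backs; the gripper's body (76 mm by 85 mm) begins 54 mm behind the grasp point. The pads swing forward as they close: fully open they stand 13 mm farther back than shut.
Start: joints at [-1.368, 0.264, 1.604, -0, 1.274, -0.037], TCP at [0.16, -0.656, 0.231] pointing down, gripper open.
Joint ranges: [-2.63, 2.63], [-0.94, 2.18], [0.31, 2.57], [-1.31, 4.45], [0, 2.66], [-2.55, 2.55]. Speed limits (rad/s): [2.57, 2.57, 3.14, 3.14, 3.14, 3.14].

INTERFACE

Orientations are given as a rotation vector (axis times angle).
In Python, from workcell import bot gives the robot as it stands. The module is installed in compiled form; this text tells all that it offers.
- The arm moves only by the tool shift_gripper, called after ">>>" as name([rows], argument=value, ...), one row to a line, values as JSON. Schema: {"type":"object","properties":{"offsets":{"type":"array","items":{"type":"array","prefixItems":[{"type":"array","items":{"type":"number"},"minItems":3,"maxItems":3},{"type":"number"}],"minItems":2,"maxItems":2},"minItems":1,"maxItems":5},"aperture":{"type":"number"},"squeeze":{"type":"number"},"only":{"type":"string"},"quiet":{"type":"boolean"},"lines":{"type":"string"}},"required":["offsets"],"additionalProperties":false}. offsets is a list of rows, 1 to 5 of them, each written [[dx, dy, dz], turn]: dx, dy, dz in m, then a turn about the tool's z in rad; each row shifts and turns the commanded pose from where the row before left it, along the tool's axes as they then stand; what a row does not reach is not made up. A row lasts 1/8 s, in which the tool goes at most 0.0625 m and 0.188 rad, less where a joint would pass 70% of its speed; a pose out of reach is approached as far as the arm can. aperture is the opening from 0.0 (shut) to 1.0 (fully open), set as the call begins (left out keeps the last). The fingers move at their own pace and stop on an object; squeeze is the grip in N (left out, the last holds). Time passes only in rows, so rows that do not move let the fingers close. The tool returns the time, the measured TCP pose, the force, the opening and the grip force at its end. only (a regular expression) keeps the lines of the reply that match it, lines (a string "A,B") keeps lines A to B, and quiet returns only ok. Input that does not fit is refused with a message, and nothing moves.
- bot.read_state(): the state, without advancing time (a new reading comes with each control period).
- bot.read_camera(name): name is "scene" or "top"; returns the picture (420x560x3 uint8, red, green, blue); there is no depth.
- bot.camera_info(name): a dict with "intrinsics" (3x3 intrinsics, pixels), "extrinsics" (4x4, takes a point from camera to world coordinates). Camera axes: x right, y down, z forward; pixel columns grow to the right and rows downward; lengths in m; the calibration is good to about 2 mm. A picture is of the moment at which its call begins. camera_info takes no time and is no camera call.
- bot.finish_job(): hands the job in; it is judged then, once.
Trained networks look in the newest picture that a camera, given by its name, has taken for a name from the list of things; names that differ only in an ending like _2 or _b are one class to them, and where a whole thing is asked for, a point or a joint stands for the part that bears it (a point fixed in the world has none). Each returns a list of dicts, best first, with "conf" (0 to 1); they miss things now and then, are a little off and sometimes report something else, mostly with a low value. They report only what shows in the picture. A call takes as long as a camera call.
- bot.search_frame(camera, thing): "box" ([left, top, right, bottom] in pixels, round what is visible of it).
- bot.regions_of(camera, thing): "pixels" (420x560 bool, what is visible of it) and "box" ([left, top, right, bottom] in pixels, round what is visible of it).
- bot.spot_point(camera, thing): "pixel" ([row, column] in pixels: a listed point, or the origin of a listed thing).
The state is a dict: "time": time; "q": joint angles; "joint_vel": joint speeds; "joint_torque": joint torques, N m; "tool_pos": TCP position; "tcp_rot": TCP orientation; "wrist_force": force on the tool from outside, world axes, zero at the start; "torque": the same for the moment, N m; "width": opening from 0.0 (shut) to 1.0 (fully open); "grip_force": force on a finger pad.
Only numpy, scipy, OpenCV 4.12 (cv2) and the standard library are available. Lean on these libraries where they do the work, as an engineer would, in place of code of your own. Each camera call takes 0.05 s, during which the arm holds its last target. There are 200 camera calls.

## Working session

There is one attempt and no reset: what is moved stays moved. The work goes in short steps, Python scripts to look and compute and a tool call to move; the robot and the scene stay as the last step left them, time stands still between calls to the robot, and variables do not carry over. Pictures are saved under pics/ and viewed, at most 14 in all, crops included, and the job is handed in when it is done.

```bash
mkdir -p pics; cat > h.py <<'E'
import numpy as np, cv2
from workcell import bot
from scipy.spatial.transform import Rotation as R
def px2w(cam,rc,z):
    i=bot.camera_info(cam);K=np.array(i["intrinsics"]);T=np.array(i["extrinsics"])
    d=T[:3,:3]@np.linalg.inv(K)@np.array([rc[1],rc[0],1.]);o=T[:3,3]
    return o+d*(z-o[2])/d[2]
def w2px(cam,p):
    i=bot.camera_info(cam);K=np.array(i["intrinsics"]);T=np.array(i["extrinsics"])
    c=T[:3,:3].T@(np.array(p)-T[:3,3]);u=K@c;return u[1]/u[2],u[0]/u[2]
def mask_pose(cam,m,z):
    # min area rect in world plane z
    c=max(cv2.findContours(m.astype(np.uint8),0,1)[0],key=cv2.contourArea)[:,0,:]
    w=np.array([px2w(cam,(p[1],p[0]),z)[:2] for p in c])
    (x,y),(a,b),ang=cv2.minAreaRect((w*1000).astype(np.float32))
    if a<b: a,b=b,a;ang+=90
    ang=(ang+90)%180-90
    return np.array([x,y])/1000,(a,b),np.radians(ang)
def tool():
    s=bot.read_state();return np.array(s["tool_pos"]),R.from_rotvec(s["tcp_rot"]).as_matrix()
def to(p,yaw=None):
    """delta in tool axes to world TCP p; yaw = world direction of the tool y(closing) axis mod pi"""
    t,M=tool();d=M.T@(np.array(p)-t)
    r=None
    cur=np.arctan2(M[1,1],M[0,1])
    if yaw is not None:
        r=-((yaw-cur+np.pi/2)%np.pi-np.pi/2)  # tool z down
    print("tool",t.round(4),"yawY",round(cur,3),"z",M[:,2].round(3),"delta",d.round(4),"turn",None if r is None else round(r,3))
E
python3 - <<'E'
from h import *
for c in("scene","top"):
    im=bot.read_camera(c);cv2.imwrite(f"pics/{c}0.png",im[:,:,::-1])
    print(c,np.array(bot.camera_info(c)["extrinsics"]).round(3).tolist())
for t,z in(("piece_1",.016),("blade",.028),("rest",.003),("mug",.095),("jar",.06),("dispenser_1",.15)):
    for d in bot.regions_of("top",t):
        if d["conf"]<.3: continue
        p=mask_pose("top",d["pixels"],z)
        print(t,round(d["conf"],2),np.round(d["box"]),p[0].round(4),np.round(p[1],1),round(p[2],3))
for t,z in(("slot_1",.0105),("blade_tip",.0135),("blade",.003),("piece_1",.008),("dispenser_1",0),("rest",0)):
    for d in bot.spot_point("top",t): print(t,round(d["conf"],2),np.round(d["pixel"]),px2w("top",d["pixel"],z).round(4))
E
```

```text
scene [[-0.659, 0.422, -0.622, 1.147], [0.752, 0.366, -0.548, 0.498], [-0.003, -0.829, -0.559, 0.638], [0.0, 0.0, 0.0, 1.0]]
top [[-0.024, -0.984, 0.176, 0.336], [-1.0, 0.024, -0.007, -0.015], [0.002, -0.176, -0.984, 1.306], [0.0, 0.0, 0.0, 1.0]]
piece_1 0.82 [408. 228. 428. 254.] [ 0.4622 -0.436 ] [82.9 48.6] -0.261
piece_1 0.7 [370. 246. 387. 270.] [ 0.4172 -0.3209] [80.9 46.5] -0.069
piece_1 0.65 [371. 206. 390. 231.] [ 0.5414 -0.333 ] [81.3 48.6] 0.215
piece_1 0.6 [264. 234. 275. 259.] [0.4638 0.0175] [73.2 42.5] -0.181
blade 0.81 [163. 228. 173. 262.] [0.4702 0.3307] [118.4  36.2] -0.159
rest 0.64 [156. 224. 183. 277.] [0.4548 0.3381] [150.3  60.6] -0.169
rest 0.46 [327. 186. 347. 205.] [ 0.623  -0.1974] [64.1 50.8] 0.15
rest 0.38 [369. 165. 391. 190.] [ 0.6832 -0.3423] [81.4 66.2] -0.818
mug 0.68 [124. 179. 168. 209.] [0.6312 0.3746] [118.6  83.8] 1.201
mug 0.65 [325. 185. 348. 204.] [ 0.6021 -0.1824] [63.3 54. ] 0.19
mug 0.53 [314. 179. 350. 222.] [ 0.5911 -0.1754] [114.4  98.9] 0.1
mug 0.36 [208. 198. 228. 221.] [0.5747 0.1751] [60.5 50.2] -0.024
jar 0.67 [369. 164. 392. 190.
[... 152 characters left out ...]
 0.1574] [103.7  88. ] -0.024
dispenser_1 0.59 [314. 182. 353. 219.] [ 0.5786 -0.1676] [98.  88.7] 0.123
slot_1 0.85 [230. 220.] [0.519  0.1752 0.0105]
slot_1 0.85 [219. 335.] [ 0.5453 -0.1887  0.0105]
slot_1 0.59 [218. 381.] [ 0.5463 -0.3352  0.0105]
blade_tip 0.62 [229. 168.] [0.5269 0.3358 0.0135]
blade 0.79 [256. 170.] [0.4426 0.3307 0.003 ]
piece_1 0.89 [246. 270.] [0.4656 0.0189 0.008 ]
piece_1 0.82 [220. 382.] [ 0.5389 -0.3382  0.008 ]
piece_1 0.64 [243. 417.] [ 0.4635 -0.4445  0.008 ]
piece_1 0.52 [259. 377.] [ 0.4185 -0.3157  0.008 ]
dispenser_1 0.88 [204. 330.] [ 0.5965 -0.1773  0.    ]
dispenser_1 0.65 [215. 221.] [0.571  0.1737 0.    ]
rest 0.77 [251. 172.] [0.46   0.3253 0.    ]
```

```bash
python3 - <<'E'
import cv2
a=cv2.imread("pics/top0.png")[150:300,100:460];b=cv2.imread("pics/scene0.png")
cv2.imwrite("pics/a.png",cv2.resize(a,(800,333),interpolation=cv2.INTER_CUBIC))
E
```

```text
(no output)
```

View pics/a.png

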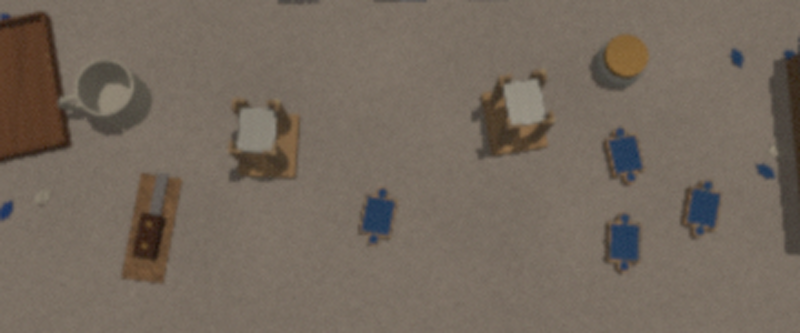

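View pics/scene0.png

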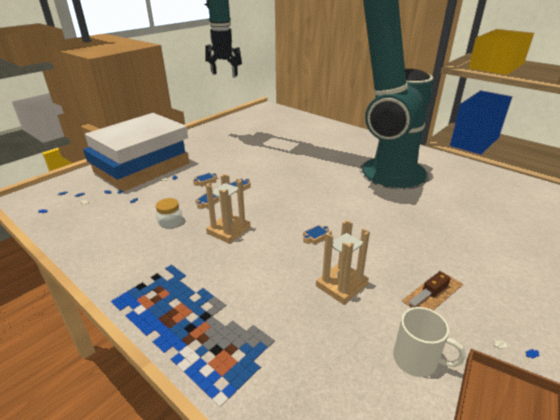

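The top view shows 4 pieces (one near column 270, three at 370–430) and two dispensers at (220,215) and (330,204). The blade is on the cork at (168,245), pointing +x. The scene view shows the same 4 pieces. Next I'll fit the models to the masks to get accurate poses.

```bash
cat > fit.py <<'E'
from h import *
from scipy.optimize import minimize
S=6
def box(x0,x1,y0,y1,z0,z1): return np.array([(x,y,z) for x in(x0,x1) for y in(y0,y1) for z in(z0,z1)],float)
def cyl(x,r,z0,z1):
    a=np.linspace(0,2*np.pi,24);return np.array([(x+r*np.cos(t),r*np.sin(t),z) for t in a for z in(z0,z1)])
DISP=[box(-45,45,-40,40,0,19),box(-30,30,-25,25,118,126)]
for sx in(1,-1):
    for sy in(1,-1):
        DISP+=[box(*sorted((sx*20.5,sx*35.5)),*sorted((sy*25.5,sy*30.5)),19,150),box(*sorted((sx*30.5,sx*35.5)),*sorted((sy*13.5,sy*30.5)),19,150)]
PIECE=[box(-28,28,-23,23,0,16),cyl(33,9,0,16),cyl(-33,9,0,16)]
REST=[box(-75,75,-30,30,0,3)]
BLADE=[box(-30,30,-15,15,0,28),box(30,90,-8,8,9,12)]
def cam(c):
    i=bot.camera_info(c);return np.array(i["intrinsics"]),np.array(i["extrinsics"])
def render(c,model,p,b):
    K,T=c;x,y,a=p;ca,sa=np.cos(a),np.sin(a)
    x0,y0,x1,y1=b;im=np.zeros(((y1-y0)*S,(x1-x0)*S),np.uint8)
    for P in model:
        W=P/1000.;W=np.c_[ca*W[:,0]-sa*W[:,1]+x,sa*W[:,0]+ca*W[:,1]+y,W[:,2]]
        C=(W-T[:3,3])@T[:3,:3];u=C@K.T;u=u[:,:2]/u[:,2:]
        q=((u-[x0,y0]+.5)*S-.5)*16
        cv2.fillConvexPoly(im,cv2.convexHull(q.astype(np.int32)),255,cv2.LINE_AA,4)
    return cv2.resize(im,(x1-x0,y1-y0),interpolation=cv2.INTER_AREA)/255.
def fit(obs,model,p0):
    """obs: list of (camname,mask)"""
    O=[]
    for c,m in obs:
        r,q=np.where(m);b=(q.min()-12,r.min()-12,q.max()+13,r.max()+13)
        b=(max(b[0],0),max(b[1],0),min(b[2],560),min(b[3],420))
        O.append((cam(c),b,m[b[1]:b[3],b[0]:b[2]].astype(float)))
    def f(v):
        s=0
        for c,b,m in O:
            g=render(c,model,(v[0]/1000,v[1]/1000,v[2]/100),b);s+=np.abs(g-m).sum()/m.sum()
        return s/len(O)
    best=None;v=np.array([p0[0]*1000,p0[1]*1000,p0[2]*100])
    for k in range(3):
        r=minimize(f,v,method="Nelder-Mead",options=dict(initial_simplex=v+np.array([[0,0,0],[8,0,0],[0,8,0],[0,0,10]])/(k+1),xatol=.05,fatol=1e-4));v=r.x
    return np.array([v[0]/1000,v[1]/1000,v[2]/100]),r.fun
def masks(c,t,minc=.3): return [(d["conf"],d["pixels"]) for d in bot.regions_of(c,t) if d["conf"]>minc]
def centroid(m): r,q=np.where(m);return np.array([r.mean(),q.mean()])
def fitall(name,model,guesses,zc,cams=("top","scene"),tol=15):
    M={c:masks(c,name) for c in cams};out=[]
    for g in guesses:
        obs=[];line=[]
        for c in cams:
            e=np.array(w2px(c,(g[0],g[1],zc)))
            L=[(np.linalg.norm(centroid(m)-e),cf,m) for cf,m in M[c]]
            L=[l for l in L if l[0]<tol]
            if not L: continue
            l=min(L,key=lambda l:l[0]);obs.append((c,l[2]))
            p,e=fit([(c,l[2])],model,g);line.append((c,round(l[1],2),p.round(4).tolist(),round(e,3)))
        if len(obs)>1: p,e=fit(obs,model,g)
        elif not obs: print(name,g,"none");continue
        print(name,p.round(4).tolist(),round(e,3),line);out.append(p)
    return out
E
python3 - <<'E'
from fit import *
bot.read_camera("top");bot.read_camera("scene")
fitall("dispenser_1",DISP,[(.571,.174,-.024),(.595,-.179,.13)],.05,tol=30)
fitall("piece_1",PIECE,[(.464,.018,-.2),(.539,-.337,.2),(.463,-.440,-.26),(.418,-.318,-.07)],.008)
fitall("rest",REST,[(.456,.336,-.17)],.002)
fitall("blade",BLADE,[(.4426,.331,-.17)],.01)
E
```

```text
dispenser_1 [0.5695, 0.1709, -0.0715] 0.077 [('top', 0.77, [0.5682, 0.171, -0.0692], np.float64(0.079)), ('scene', 0.78, [0.5711, 0.1714, -0.0749], np.float64(0.057))]
dispenser_1 [0.5971, -0.1796, 0.1395] 0.084 [('top', 0.8, [0.5958, -0.1788, 0.1401], np.float64(0.048)), ('scene', 0.79, [0.5977, -0.1799, 0.1411], np.float64(0.104))]
piece_1 [0.4642, 0.0178, -0.1988] 0.136 [('top', 0.78, [0.4617, 0.0186, -0.2277], np.float64(0.104)), ('scene', 0.76, [0.4658, 0.0172, -0.1693], np.float64(0.14))]
piece_1 [0.5427, -0.3347, 0.1637] 0.633 [('top', 0.76, [0.5422, -0.3344, 0.1628], np.float64(0.082)), ('scene', 0.61, [0.5449, -0.3371, 0.2864], np.float64(1.157))]
piece_1 [0.4629, -0.4391, -0.2288] 0.198 [('top', 0.72, [0.4627, -0.4389, -0.249], np.float64(0.115)), ('scene', 0.78, [0.464, -0.4415, -0.0508], np.float64(0.256))]
piece_1 [0.4157, -0.3255, -0.0204] 1.205 [('top', 0.72, [0.4166, -0.3252, -0.0971], np.float64(0.159)), ('scene', 0.55, [0.397, -0.3346, 0.8531], np.float64(2.069))]
rest [0.455, 0.3385, -0.1655] 0.952 [('top', 0.79, [0.4547, 0.3384, -0.1621], np.float64(0.689)), ('scene', 0.63, [0.4556, 0.3386, -0.1719], np.float64(1.212))]
blade [0.4422, 0.3368, -0.1759] 0.181 [('top', 0.7, [0.4424, 0.3389, -0.2006], np.float64(0.191)), ('scene', 0.71, [0.4411, 0.3354, -0.1624], np.float64(0.116))]
```

```bash
python3 - <<'E'
from h import *
print(tool()[1].round(3).tolist())
to((.46,-.30,.25)); to((.434,.3384,.2),-.17+np.pi/2)
E
```

```text
[[0.971, 0.237, 0.0], [0.237, -0.971, 0.0], [0.0, -0.0, -1.0]]
tool [ 0.1603 -0.6557  0.2313] yawY -1.331 z [ 0.  0. -1.] delta [ 0.3756 -0.2743 -0.0187] turn None
tool [ 0.1603 -0.6557  0.2313] yawY -1.331 z [ 0.  0. -1.] delta [ 0.5019 -0.9007  0.0313] turn 0.41
```

>>> shift_gripper([
  [[0.047,-0.0343,-0.002],0],
  [[0.047,-0.0343,-0.002],0],
  [[0.047,-0.0343,-0.002],0],
  [[0.047,-0.0343,-0.002],0],
], aperture=1.0, squeeze=60)

```text
time: 1.7
tool_pos: [0.3113, -0.4764, 0.2395]
tcp_rot: [3.119, 0.375, 0.001]
wrist_force: [0.7, -0.9, 0.2]
width: 0.996
grip_force: 0.0
```

>>> shift_gripper([
  [[0.047,-0.0343,-0.002],0],
  [[0.047,-0.0343,-0.002],0],
  [[0.047,-0.0343,-0.002],0],
  [[0.047,-0.0343,-0.002],0],
])

```text
time: 2.2
tool_pos: [0.4615, -0.2983, 0.2477]
tcp_rot: [3.118, 0.376, 0.001]
wrist_force: [1.0, -1.4, -0.5]
width: 1.001
grip_force: 0.0
```

>>> shift_gripper([
  [[0.0114,-0.0569,0],0],
  [[0.0114,-0.0569,0],0],
  [[0.0114,-0.0569,0],0],
  [[0.0114,-0.0569,0],0],
  [[0.0114,-0.0569,0],0],
])

```text
time: 2.82
tool_pos: [0.4479, -0.0082, 0.2477]
tcp_rot: [3.119, 0.375, 0.002]
wrist_force: [0.1, 0.1, -0.5]
width: 1.0
grip_force: 0.0
```

>>> shift_gripper([
  [[0.0114,-0.0569,0],0],
  [[0.0114,-0.0569,0],0],
  [[0.0114,-0.0569,0],0],
  [[0.0114,-0.0569,0],0],
  [[0.0114,-0.0569,0],0],
])

```text
time: 3.45
tool_pos: [0.4357, 0.282, 0.2477]
tcp_rot: [-3.119, -0.376, -0.002]
wrist_force: [1.4, -0.8, 0.5]
width: 1.0
grip_force: 0.0
```

>>> shift_gripper([
  [[0.0114,-0.0569,0.02],0],
  [[0,0,0.02],0.137],
  [[0,0,0.02],0.137],
  [[0,0,0.02],0.136],
  [[0,0,0],0],
])

```text
time: 4.08
tool_pos: [0.4322, 0.3371, 0.1654]
tcp_rot: [3.128, -0.264, -0.005]
wrist_force: [-0.4, 0.6, -0.9]
width: 0.999
grip_force: 0.0
```

```bash
python3 -c "
from h import *
to((.434,.3384,.007),-.17+np.pi/2)"
```

```text
tool [0.4322 0.3371 0.1654] yawY -1.739 z [-0.003 -0.002 -1.   ] delta [ 0.0021 -0.002   0.1584] turn 0.001
```

>>> shift_gripper([
  [[0.002,-0.002,0.045],0],
  [[0,0,0.045],0],
  [[0,0,0.04],0],
  [[0,0,0.028],0],
  [[0,0,0],0],
], quiet=true)

```text
ok
```

>>> shift_gripper([
  [[0,0,0],0],
  [[0,0,0],0],
  [[0,0,0],0],
  [[0,0,0],0],
  [[0,0,0],0],
], aperture=0.0, squeeze=60)

```text
time: 5.32
tool_pos: [0.4372, 0.3406, 0.0111]
tcp_rot: [-3.128, 0.267, -0.004]
wrist_force: [0.5, -0.0, 6.0]
width: 0.341
grip_force: 61.7
```

>>> shift_gripper([
  [[0,0,-0.01],0],
  [[0,0,-0.01],0],
  [[0,0,-0.01],0],
  [[0,0,0],0],
])

```text
time: 5.82
tool_pos: [0.4367, 0.3402, 0.0406]
tcp_rot: [-3.129, 0.267, -0.003]
wrist_force: [-0.1, 0.3, -1.6]
width: 0.336
grip_force: 60.7
```

```bash
python3 - <<'E'
from h import *
cv2.imwrite("pics/b.png",cv2.resize(bot.read_camera("scene")[200:380,330:550,::-1],(660,540)))
E
```

```text
(no output)
```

View pics/b.png

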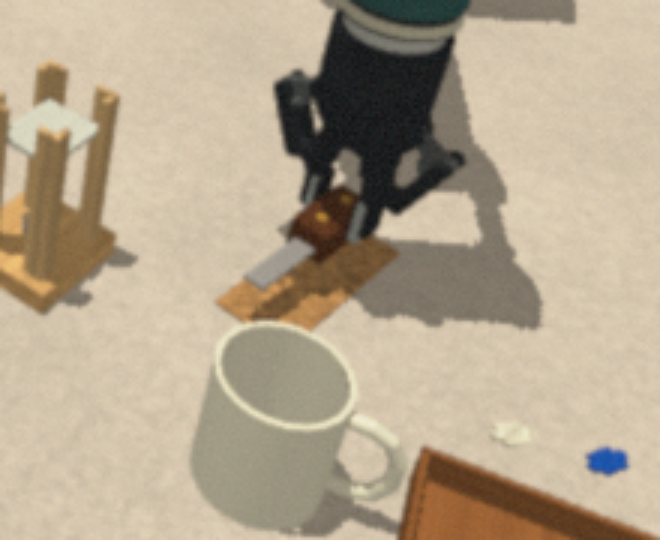

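```bash
cat >> h.py <<'E'
DL=(.5695,.1709,-.0715); DR=(.5971,-.1796,.1395)
def inD(D,x,y,z):
    c,s=np.cos(D[2]),np.sin(D[2]);return (D[0]+c*x-s*y,D[1]+s*x+c*y,z)
def rel(D,p=None):
    p=tool()[0] if p is None else p
    c,s=np.cos(D[2]),np.sin(D[2]);d=p[:2]-np.array(D[:2]);return np.array([c*d[0]+s*d[1],-s*d[0]+c*d[1],p[2]])
E
python3 -c "
from h import *
to(inD(DL,-.165,0,.0095),DL[2]+np.pi/2)"
```

```text
tool [0.4362 0.3399 0.0399] yawY -1.741 z [ 0.001  0.001 -1.   ] delta [-0.0042  0.1602  0.0303] turn -0.099
```

>>> shift_gripper([
  [[-0.001,0.04,0],0],
  [[-0.001,0.04,0],0],
  [[-0.001,0.04,0],0],
  [[-0.001,0.04,0],0],
  [[0,0,0.02],-0.099],
], quiet=true)

```text
ok
```

>>> shift_gripper([
  [[0,0,0],0],
  [[0,0,0.005],0],
  [[0,0,0],0],
])

```text
time: 6.88
tool_pos: [0.4049, 0.183, 0.0143]
tcp_rot: [3.14, -0.112, -0.0]
wrist_force: [-0.2, -0.4, -1.2]
width: 0.338
grip_force: 65.0
```

```bash
python3 -c "
from fit import *
to(inD(DL,-.165,0,.0095),DL[2]+np.pi/2);print(rel(DL))
bot.read_camera('scene');bot.read_camera('top')
t=tool()[0]
fitall('blade',BLADE,[inD(DL,-.161,0,DL[2])[:2]+(DL[2],)],.02,tol=25)
for d in bot.spot_point('top','blade_tip'):print(d['conf'],rel(DL,px2w('top',d['pixel'],.015)))
"
```

```text
tool [0.4049 0.183  0.0143] yawY -1.642 z [-0. -0. -1.] delta [0.     0.0003 0.0048] turn 0.0
[-0.16499996  0.00032145  0.01432315]
blade [0.4065, 0.1739, 0.0874] 0.4 [('scene', 0.67, [0.4065, 0.1739, 0.0874], np.float64(0.4))]
0.48 [-0.06114051  0.00806851  0.015     ]
0.44 [ 0.14926954 -0.49889886  0.015     ]
```

>>> shift_gripper([
  [[0,0,0.005],0],
  [[0,0,0],0],
  [[0.01,0,0],0],
  [[0.01,0,0],0],
  [[0.006,0,0],0],
])

```text
time: 7.75
tool_pos: [0.4322, 0.1808, 0.0096]
tcp_rot: [-3.139, 0.112, -0.002]
wrist_force: [-0.4, 0.4, -1.1]
width: 0.338
grip_force: 65.1
```

>>> shift_gripper([
  [[0.004,0,0],0],
  [[0.004,0,0],0],
  [[0.004,0,0],0],
  [[0,0,0],0],
])

```text
time: 8.25
tool_pos: [0.443, 0.1799, 0.0094]
tcp_rot: [-3.139, 0.112, -0.0]
wrist_force: [0.0, 0.5, -1.6]
width: 0.33
grip_force: 65.1
```

>>> shift_gripper([
  [[0.004,0,0],0],
  [[0.004,0,0],0],
  [[0,0,0],0],
])

```text
time: 8.62
tool_pos: [0.4512, 0.1794, 0.0095]
tcp_rot: [-3.139, 0.112, -0.001]
wrist_force: [0.1, -0.1, -0.7]
width: 0.338
grip_force: 65.1
```

>>> shift_gripper([
  [[0.004,0,0],0],
  [[0.004,0,0],0],
  [[0,0,0],0],
])

```text
time: 9.0
tool_pos: [0.4592, 0.1788, 0.0094]
tcp_rot: [-3.139, 0.112, -0.001]
wrist_force: [-0.6, 0.6, -1.5]
width: 0.336
grip_force: 65.1
```

>>> shift_gripper([
  [[0.004,0,0],0],
  [[0.004,0,0],0],
  [[0,0,0],0],
])

```text
time: 9.38
tool_pos: [0.4672, 0.1782, 0.0094]
tcp_rot: [-3.139, 0.112, -0.001]
wrist_force: [0.5, 0.1, -0.5]
width: 0.336
grip_force: 65.1
```

```bash
python3 -c "
from h import *
print(rel(DL))
cv2.imwrite('pics/c.png',cv2.resize(bot.read_camera('top')[190:270,180:280,::-1],(800,640)[:1]+(600,),interpolation=2))
cv2.imwrite('pics/d.png',cv2.resize(bot.read_camera('scene')[180:320,270:450,::-1],(720,560),interpolation=2))
for d in bot.spot_point('scene','blade_tip'):print(d)
"
```

```text
[-1.02560318e-01 -1.81453964e-05  9.41040165e-03]
```

View pics/d.png

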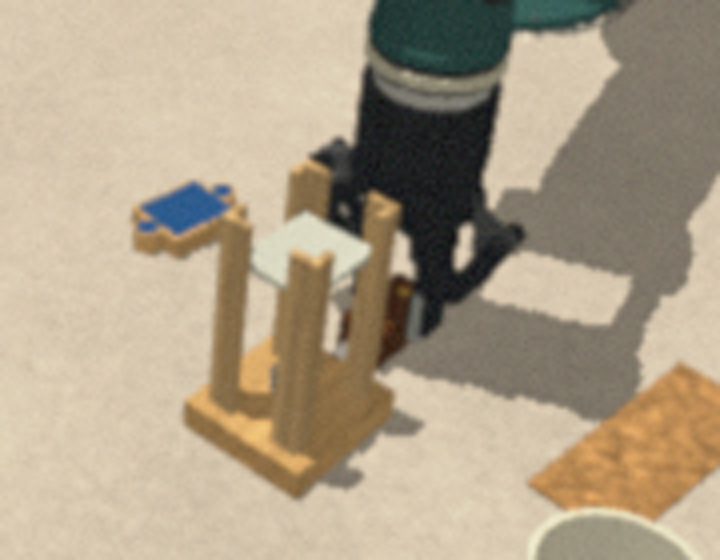

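The blade slid fully into the left dispenser with no resistance, so that slot is clear. The picture shows the grip just in front of the foot, around (390,320). I'll release it here.

>>> shift_gripper([
  [[0,0,0.001],0],
  [[0,0,0],0],
  [[0,0,0],0],
])

```text
time: 9.9
tool_pos: [0.4665, 0.1782, 0.0082]
tcp_rot: [3.14, -0.112, -0.0]
wrist_force: [0.7, 0.3, -0.8]
width: 0.339
grip_force: 65.1
```

>>> shift_gripper([
  [[0,0,0],0],
  [[0,0,0],0],
  [[0,0,0],0],
  [[0,0,0],0],
], aperture=0.7)

```text
time: 10.4
tool_pos: [0.4667, 0.1782, 0.0083]
tcp_rot: [-3.14, 0.112, -0.0]
wrist_force: [0.6, -0.1, 1.2]
width: 0.697
grip_force: 0.0
```

>>> shift_gripper([
  [[-0.01,0,-0.05],0],
  [[-0.01,0,-0.055],0],
  [[-0.02,-0,-0.05],0],
  [[-0.02,0,0],0],
  [[0,0,0],0],
])

```text
time: 11.02
tool_pos: [0.4053, 0.1823, 0.1627]
tcp_rot: [3.139, -0.11, -0.001]
wrist_force: [-0.2, 0.8, -0.2]
width: 0.7
grip_force: 0.0
```

```bash
python3 -c "
from fit import *
bot.read_camera('scene');bot.read_camera('top')
P=fitall('blade',BLADE,[inD(DL,-.098,0,DL[2])[:2]+(DL[2],)],.02,tol=25)
for p in P: print(rel(DL,np.r_[p[:2]+.09*np.array([np.cos(p[2]),np.sin(p[2])]),0]))
for d in bot.spot_point('top','blade'):print(d['conf'],rel(DL,px2w('top',d['pixel'],0)))
P=fitall('piece_1',PIECE,[(.464,.018,-.2)],.008)
"
```

```text
blade [0.4713, 0.1769, -0.0504] 0.842 [('top', 0.59, [0.4741, 0.1766, -0.069], np.float64(0.43)), ('scene', 0.47, [0.4707, 0.1877, 0.4173], np.float64(0.735))]
[-0.00844094  0.00081937  0.        ]
0.66 [-0.09905062 -0.01584173  0.        ]
piece_1 [0.4636, 0.0184, -0.191] 0.22 [('top', 0.73, [0.4637, 0.0187, -0.2069], np.float64(0.187)), ('scene', 0.9, [0.465, 0.0176, -0.0976], np.float64(0.244))]
```

```bash
python3 -c "
from h import *
to((.464,.0181,.003),-.2+np.pi/2)"
```

```text
tool [0.4067 0.1821 0.1622] yawY -1.642 z [-0.002 -0.001 -1.   ] delta [0.0692 0.1594 0.1592] turn 0.128
```

>>> shift_gripper([
  [[0.0172,0.0399,0],0],
  [[0.0172,0.0399,0],0],
  [[0.0172,0.0399,0],0],
  [[0.0172,0.0399,0],0],
  [[0,0,0.03],0.128],
], aperture=0.9, squeeze=60)

```text
time: 12.0
tool_pos: [0.4679, 0.0156, 0.1352]
tcp_rot: [3.125, -0.324, 0.01]
wrist_force: [0.1, 0.3, -1.3]
width: 0.898
grip_force: 0.0
```

>>> shift_gripper([
  [[0,0,0.04],0],
  [[0,0,0.03],0],
  [[0,0,0.02],0],
  [[0,0,0],0],
])

```text
time: 12.5
tool_pos: [0.4621, 0.0182, 0.0411]
tcp_rot: [3.126, -0.313, -0.008]
wrist_force: [-0.1, 0.4, 0.2]
width: 0.901
grip_force: 0.0
```

```bash
python3 -c "
from h import *
to((.464,.0181,.003),-.2+np.pi/2)"
```

```text
tool [0.4621 0.0182 0.0411] yawY -1.77 z [-0.005  0.    -1.   ] delta [ 0.0021 -0.0003  0.0381] turn 0.0
```

>>> shift_gripper([
  [[0.002,0,0.02],0],
  [[0,0,0.014],0],
  [[0,0,0.004],0],
  [[0,0,0],0],
])

```text
time: 13.0
tool_pos: [0.466, 0.018, 0.0054]
tcp_rot: [3.126, -0.312, -0.0]
wrist_force: [-0.3, 0.2, 0.2]
width: 0.903
grip_force: 0.0
```

>>> shift_gripper([
  [[0,0,0],0],
  [[0,0,0],0],
  [[0,0,0],0],
  [[0,0,0],0],
  [[0,0,0],0],
], aperture=0.0, squeeze=50)

```text
time: 13.62
tool_pos: [0.4671, 0.0179, 0.0063]
tcp_rot: [-3.126, 0.312, -0.003]
wrist_force: [-0.2, -0.6, 5.5]
width: 0.515
grip_force: 51.5
```

>>> shift_gripper([
  [[0,0,-0.04],0],
  [[0,0,-0.05],0],
  [[0,0,-0.06],0],
  [[0,0,-0.05],0],
  [[0,0,0],0],
])

```text
time: 14.25
tool_pos: [0.4695, 0.0179, 0.2106]
tcp_rot: [-3.125, 0.312, -0.016]
wrist_force: [-0.7, 0.1, -0.3]
width: 0.519
grip_force: 51.4
```

```bash
python3 -c "
from fit import *
to(inD(DL,0,0,.2),DL[2]+np.pi/2)
cv2.imwrite('pics/e.png',cv2.resize(bot.read_camera('scene')[80:300,220:420,::-1],(540,594),interpolation=2))
"
```

```text
tool [0.4695 0.0179 0.2106] yawY -1.77 z [ 0.01 -0.   -1.  ] delta [ 0.0676 -0.1697  0.0116] turn -0.128
```

View pics/e.png

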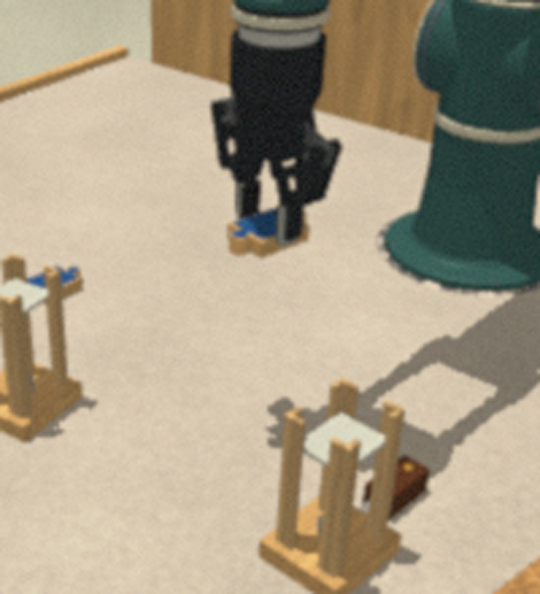

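>>> shift_gripper([
  [[0.0176,-0.0424,0],-0.064],
  [[0.0176,-0.0424,0],-0.064],
  [[0.0176,-0.0424,0],0],
  [[0.0176,-0.0424,0],0],
  [[0,0,0.01],0],
], quiet=true)

```text
ok
```

>>> shift_gripper([
  [[0,0,0],0],
  [[0,0,0],0],
])

```text
time: 15.18
tool_pos: [0.5547, 0.1765, 0.194]
tcp_rot: [3.138, -0.113, -0.004]
wrist_force: [-0.1, -0.4, -0.3]
width: 0.514
grip_force: 51.4
```

```bash
cat >> fit.py <<'E'
def held(hz):
    bot.read_camera('scene');bot.read_camera('top')
    t,M=tool();yaw=np.arctan2(M[1,1],M[0,1])+np.pi/2
    m=[b+[0,0,hz*1000] for b in PIECE]
    for p in fitall('piece_1',m,[(t[0],t[1],yaw)],hz+.008):
        print("held rel tool(x,y in tool):",(M.T@np.r_[p[:2]-t[:2],0]).round(4),"rel disp",rel(DL,np.r_[p[:2],0]).round(4))
E
python3 -c "
from fit import *
to(inD(DL,.003,0,.2),DL[2]+np.pi/2)
held(tool()[0][2]-.0063)"
```

```text
tool [0.5547 0.1765 0.194 ] yawY -1.643 z [-0.003 -0.001 -1.   ] delta [ 0.0181  0.0045 -0.0061] turn -0.001
piece_1 [0.6852, 0.1449, -1.2705] 1.0 [('top', 0.63, [0.6351, 0.1777, -0.3286], np.float64(1.0)), ('scene', 0.72, [0.5576, 0.1672, 0.4926], np.float64(0.287))]
held rel tool(x,y in tool): [ 0.1316  0.0224 -0.    ] rel disp [ 0.1172 -0.0177  0.    ]
```

>>> shift_gripper([
  [[0.01,0.0025,0],0],
  [[0.008,0.002,0],0],
  [[0,0,0.01],0],
  [[0,0,0],0],
], quiet=true)

```text
ok
```

>>> shift_gripper([
  [[0,0,0.01],0],
  [[0,0,0.01],0],
  [[0,0,0],0],
  [[0,0,0],0],
])

```text
time: 16.38
tool_pos: [0.5736, 0.1721, 0.1652]
tcp_rot: [3.14, -0.112, -0.0]
wrist_force: [-0.3, 0.0, 0.1]
width: 0.52
grip_force: 51.4
```

```bash
python3 -c "
from fit import *
print(rel(DL));to(inD(DL,.003,0,.15),DL[2]+np.pi/2)
cv2.imwrite('pics/f.png',cv2.resize(bot.read_camera('scene')[160:310,290:410,::-1],(480,600),interpolation=2))
for d in bot.regions_of('scene','piece_1')[:6]:print(d['conf'],d['box'])
for d in bot.spot_point('scene','piece_1'):print(d['conf'],d['pixel'],rel(DL,px2w('scene',d['pixel'],tool()[0][2]+.002)))
"
```

```text
[0.00395848 0.0014523  0.16517869]
tool [0.5736 0.1721 0.1652] yawY -1.642 z [-0. -0. -1.] delta [-0.001   0.0015  0.0152] turn 0.0
0.7 [197.7, 194.3, 218.1, 207.2]
0.63 [191.7, 170.8, 215.5, 187.3]
0.42 [234.5, 180.8, 249.1, 188.9]
0.91 [225.0, 347.5] [ 0.00221461 -0.00025015  0.16778717]
0.59 [201.5, 208.3] [ 0.15085166 -0.27485674  0.16778717]
0.4 [186.4, 239.7] [ 0.05829207 -0.27693785  0.16778717]
```

View pics/f.png

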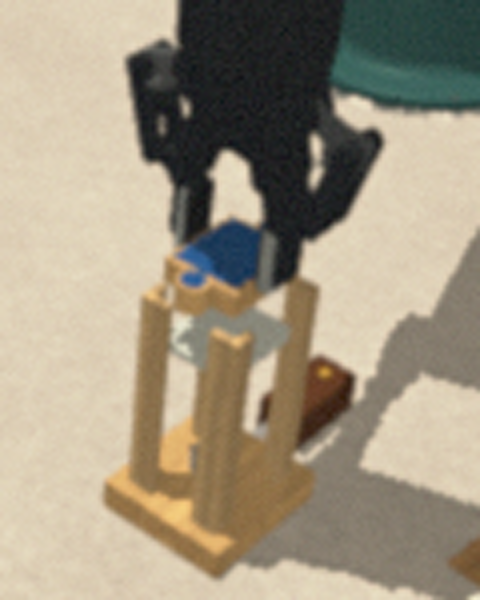

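>>> shift_gripper([
  [[-0.001,0.0015,0],0],
  [[0,0,0.004],0],
  [[0,0,0.004],0],
  [[0,0,0],0],
])

```text
time: 17.02
tool_pos: [0.572, 0.1704, 0.1565]
tcp_rot: [3.139, -0.112, -0.002]
wrist_force: [-0.3, -0.2, 0.3]
width: 0.524
grip_force: 51.4
```

>>> shift_gripper([
  [[0,0,0.003],0],
  [[0,0,0.003],0],
  [[0,0,0],0],
])

```text
time: 17.4
tool_pos: [0.5722, 0.1705, 0.1508]
tcp_rot: [3.139, -0.112, -0.001]
wrist_force: [0.1, -0.1, -0.6]
width: 0.519
grip_force: 51.4
```

>>> shift_gripper([
  [[0,0,0.003],0],
  [[0,0,0.003],0],
  [[0,0,0],0],
])

```text
time: 17.77
tool_pos: [0.5722, 0.1705, 0.1449]
tcp_rot: [3.139, -0.112, -0.001]
wrist_force: [-0.2, 0.5, -0.9]
width: 0.518
grip_force: 51.4
```

>>> shift_gripper([
  [[0,0,0.004],0],
  [[0,0,0.004],0],
  [[0,0,0],0],
])

```text
time: 18.15
tool_pos: [0.572, 0.1704, 0.1366]
tcp_rot: [3.139, -0.112, -0.002]
wrist_force: [-0.1, 1.0, -0.6]
width: 0.521
grip_force: 51.4
```

>>> shift_gripper([
  [[0,0,0.003],0],
  [[0,0,0.003],0],
  [[0,0,0],0],
])

```text
time: 18.52
tool_pos: [0.5722, 0.1705, 0.1309]
tcp_rot: [3.139, -0.112, -0.001]
wrist_force: [-0.4, 0.5, -0.6]
width: 0.519
grip_force: 51.4
```

>>> shift_gripper([
  [[0,0,0.003],0],
  [[0,0,0.003],0],
  [[0,0,0],0],
])

```text
time: 18.9
tool_pos: [0.5728, 0.1706, 0.1257]
tcp_rot: [-3.139, 0.112, -0.001]
wrist_force: [-0.4, -0.1, 3.8]
width: 0.519
grip_force: 51.8
```

>>> shift_gripper([
  [[0,0,0.001],0],
  [[0,0,0],0],
  [[0,0,0],0],
  [[0,0,0],0],
], aperture=0.85)

```text
time: 19.4
tool_pos: [0.5724, 0.1705, 0.1241]
tcp_rot: [3.14, -0.112, -0.0]
wrist_force: [-0.2, -0.5, -0.2]
width: 0.848
grip_force: 0.0
```

>>> shift_gripper([
  [[0,0,-0.03],0],
  [[0,0,-0.04],0],
  [[-0.02,0,-0.04],0],
  [[-0.05,0,-0.02],0],
  [[-0.05,0,0],0],
])

```text
time: 20.02
tool_pos: [0.4532, 0.1796, 0.257]
tcp_rot: [-3.138, 0.113, -0.007]
wrist_force: [-0.4, 0.3, 0.5]
width: 0.844
grip_force: 0.0
```

>>> shift_gripper([
  [[-0.05,0,0],0],
  [[0,0.05,0],0],
  [[0,0.06,0],0],
  [[0,0.06,0],0],
  [[0,0.05,0],0],
])

```text
time: 20.65
tool_pos: [0.3868, -0.0385, 0.2546]
tcp_rot: [3.139, -0.112, 0.002]
wrist_force: [1.0, 0.2, 0.2]
width: 0.853
grip_force: 0.0
```

```bash
python3 -c "
from fit import *
im=bot.read_camera('top');bot.read_camera('scene')
cv2.imwrite('pics/g.png',cv2.resize(im[180:270,190:440,::-1],(800,288),interpolation=2))
fitall('piece_1',PIECE,[(.5427,-.3347,.1637),(.463,-.44,-.23),(.4165,-.3255,-.09)],.008)
Q=[b+[0,0,122] for b in PIECE]
for p in fitall('piece_1',Q,[DL],.13): print(rel(DL,np.r_[p[:2],0]))
print(rel(DL),rel(DR))
"
```

```text
piece_1 [0.5423, -0.3342, 0.1524] 0.61 [('top', 0.54, [0.5419, -0.3337, 0.1668], np.float64(0.105)), ('scene', 0.72, [0.5447, -0.336, 0.2544], np.float64(1.092))]Traceback (most recent call last):
  File "<string>", line 5, in <module>
    fitall('piece_1',PIECE,[(.5427,-.3347,.1637),(.463,-.44,-.23),(.4165,-.3255,-.09)],.008)
    ~~~~~~^^^^^^^^^^^^^^^^^^^^^^^^^^^^^^^^^^^^^^^^^^^^^^^^^^^^^^^^^^^^^^^^^^^^^^^^^^^^^^^^^^
  File "fit.py", line 56, in fitall
    print(name,p.round(4).tolist(),round(e,3),line);out.append(p)
                                   ~~~~~^^^^^
TypeError: type numpy.ndarray doesn't define __round__ method
```

View pics/g.png

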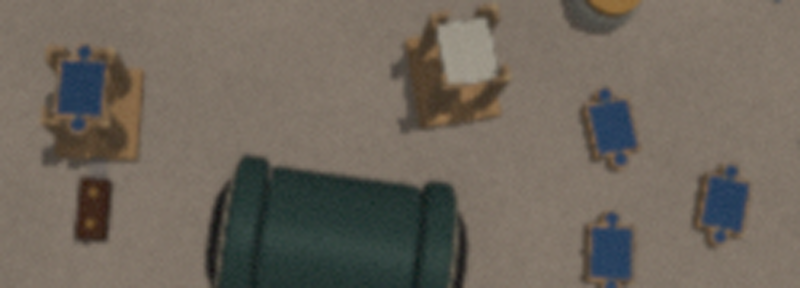

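```bash
python3 - <<'E'
s=open('fit.py').read()
s=s.replace("p,e=fit([(c,l[2])],model,g);line.append((c,round(l[1],2),p.round(4).tolist(),round(e,3)))","p,e=fit([(c,l[2])],model,g);line.append((c,round(l[1],2),p.round(4).tolist(),round(float(e),3)))").replace("e=np.array(w2px","ex=np.array(w2px").replace("centroid(m)-e)","centroid(m)-ex)").replace("round(e,3),line","round(float(e),3),line")
open('fit.py','w').write(s)
E
python3 -c "
from fit import *
to((.4166,-.3252,.1),-.09+np.pi/2);print(tool()[1].round(3).tolist())"
```

```text
tool [ 0.3872 -0.0375  0.2544] yawY -1.645 z [ 0.001  0.001 -1.   ] delta [0.0507 0.2848 0.1543] turn 0.015
[[0.997, -0.075, 0.001], [-0.075, -0.997, 0.001], [0.0, -0.001, -1.0]]
```

>>> shift_gripper([
  [[0.01,0.057,0],0],
  [[0.01,0.057,0.02],0],
  [[0.01,0.057,0.03],0],
  [[0.01,0.057,0.03],0],
  [[0.0107,0.057,0.03],0.015],
], aperture=0.9, quiet=true)

```text
ok
```

>>> shift_gripper([
  [[0,0,0.02],0],
  [[0,0,0],0],
])

```text
time: 21.72
tool_pos: [0.4164, -0.3153, 0.1256]
tcp_rot: [-3.135, 0.133, 0.006]
wrist_force: [0.3, 0.8, 0.4]
width: 0.899
grip_force: 0.0
```

```bash
python3 -c "
from fit import *
bot.read_camera('top')
fitall('piece_1',PIECE,[(.5427,-.3347,.1637),(.463,-.44,-.23)],.008,cams=('top',))
to((.4166,-.3252,.008),-.09+np.pi/2)"
```

```text
piece_1 [0.5417, -0.3348, 0.1816] 0.089 [('top', 0.84, [0.5417, -0.3348, 0.1816], 0.089)]
piece_1 (0.463, -0.44, -0.23) none
tool [ 0.4177 -0.3162  0.1282] yawY -1.655 z [-0.     0.001 -1.   ] delta [-0.0003  0.0092  0.1202] turn 0.006
```

>>> shift_gripper([
  [[0,0.009,0.02],0.006],
  [[0,0,0.04],0],
  [[0,0,0.035],0],
  [[0,0,0.018],0],
  [[0,0,0.006],0],
])

```text
time: 22.45
tool_pos: [0.4165, -0.3259, 0.0091]
tcp_rot: [-3.138, 0.143, -0.0]
wrist_force: [-0.1, 0.1, 0.5]
width: 0.899
grip_force: 0.0
```

>>> shift_gripper([
  [[0,0,0.001],0],
  [[0,0,0],0],
  [[0,0,0],0],
  [[0,0,0],0],
  [[0,0,0],0],
], aperture=0.0, squeeze=50)

```text
time: 23.08
tool_pos: [0.4174, -0.3276, 0.0098]
tcp_rot: [3.136, -0.145, 0.004]
wrist_force: [-0.4, 1.0, 6.6]
width: 0.512
grip_force: 51.5
```

```bash
python3 -c "
from fit import *
to((.4166,-.3252,.008),-.09+np.pi/2)"
```

```text
tool [ 0.4174 -0.3276  0.0098] yawY -1.663 z [ 0.003 -0.002 -1.   ] delta [-0.001  -0.0023  0.0018] turn -0.002
```

>>> shift_gripper([
  [[0,0,-0.04],0],
  [[0,0,-0.05],0],
  [[0,0,-0.06],0],
  [[0,0,-0.06],0],
  [[0,0,0],0],
])

```text
time: 23.7
tool_pos: [0.4192, -0.3294, 0.2254]
tcp_rot: [3.13, -0.145, 0.017]
wrist_force: [0.9, -0.2, -0.0]
width: 0.512
grip_force: 51.2
```

```bash
python3 -c "
from fit import *
to(inD(DL,.003,0,.22),DL[2]+np.pi/2)"
```

```text
tool [ 0.4192 -0.3294  0.2254] yawY -1.663 z [ 0.01  -0.009 -1.   ] delta [ 0.1064 -0.5121  0.0025] turn -0.021
```

>>> shift_gripper([
  [[0.0118,-0.055,0],-0.021],
  [[0.0118,-0.055,0],0],
  [[0.0118,-0.055,0],0],
  [[0.0118,-0.055,0],0],
  [[0.0118,-0.055,0],0],
], quiet=true)

```text
ok
```

>>> shift_gripper([
  [[0.0118,-0.055,0],0],
  [[0.0118,-0.055,0],0],
  [[0.0118,-0.055,0],0],
  [[0.008,-0.05,0],0],
  [[0,0,0],0],
])

```text
time: 24.95
tool_pos: [0.5539, 0.1577, 0.2167]
tcp_rot: [-3.139, 0.105, 0.003]
wrist_force: [-0.3, 0.5, -0.4]
width: 0.513
grip_force: 51.2
```

```bash
python3 -c "
from fit import *
to(inD(DL,.0012,0,.17),DL[2]+np.pi/2)"
```

```text
tool [0.5539 0.1577 0.2167] yawY -1.638 z [-0.002  0.    -1.   ] delta [ 0.016  -0.0142  0.0467] turn 0.005
```

>>> shift_gripper([
  [[0.008,-0.007,0.01],0.004],
  [[0.008,-0.007,0.02],0],
  [[0,0,0.014],0],
  [[0,0,0],0],
  [[0,0,0],0],
])

```text
time: 25.58
tool_pos: [0.5711, 0.1669, 0.1739]
tcp_rot: [3.139, -0.119, -0.0]
wrist_force: [-0.0, 0.3, 0.4]
width: 0.515
grip_force: 51.2
```

```bash
python3 -c "
from fit import *
to(inD(DL,.0012,0,.16),DL[2]+np.pi/2)
bot.read_camera('scene')
for d in bot.spot_point('scene','piece_1')[:4]:print(d['conf'],d['pixel'],rel(DL,px2w('scene',d['pixel'],tool()[0][2]-.002)))
"
```

```text
tool [0.5711 0.1669 0.1739] yawY -1.647 z [-0. -0. -1.] delta [-0.0007 -0.0038  0.0139] turn -0.004
0.71 [226.2, 344.5] [0.01574559 0.00198994 0.17287532]
0.64 [241.5, 342.9] [0.05738744 0.03041008 0.17287532]
0.62 [178.2, 204.9] [ 0.09839416 -0.3605905   0.17287532]
0.62 [199.2, 223.2] [ 0.12594863 -0.25222679  0.17287532]
```

>>> shift_gripper([
  [[-0.0007,-0.0038,0.004],-0.004],
  [[0,0,0],0],
  [[0,0,0],0],
], lines="1,2")

```text
time: 26.05
tool_pos: [0.5707, 0.1715, 0.1701]
```

```bash
python3 -c "
from fit import *
print(rel(DL))
im=bot.read_camera('scene')[160:310,290:410].copy()
im=cv2.resize(im[:,:,::-1],(480,600),interpolation=2)
t=tool()[0];
for x in(-.028,.028):
  for y in(-.023,.023):
    r,c=w2px('scene',inD(DL,x,y,t[2]+.0062));cv2.circle(im,(int((c-290)*4+2),int((r-160)*4+2)),3,(0,0,255),-1)
cv2.imwrite('pics/i.png',im)"
```

```text
[0.00115232 0.0006456  0.17014536]
```

View pics/i.png

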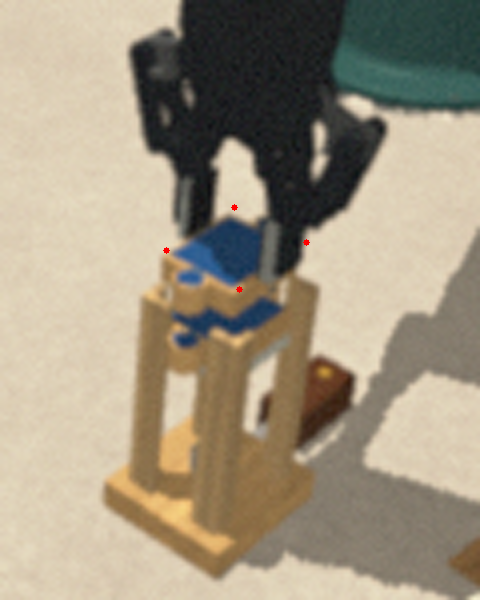

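>>> shift_gripper([
  [[0,0.0005,0.004],0],
  [[0,0,0.003],0],
  [[0,0,0.003],0],
  [[0,0,0],0],
])

```text
time: 26.6
tool_pos: [0.5704, 0.1707, 0.1596]
tcp_rot: [3.139, -0.112, -0.001]
wrist_force: [-0.2, -0.1, -0.7]
width: 0.514
grip_force: 51.2
```

>>> shift_gripper([
  [[0,0,0.003],0],
  [[0,0,0.003],0],
  [[0,0,0],0],
])

```text
time: 26.98
tool_pos: [0.5704, 0.1708, 0.1535]
tcp_rot: [3.139, -0.112, -0.001]
wrist_force: [-0.5, 0.6, -0.8]
width: 0.511
grip_force: 51.2
```

>>> shift_gripper([
  [[0,0,0.003],0],
  [[0,0,0.003],0],
  [[0,0,0],0],
])

```text
time: 27.35
tool_pos: [0.5704, 0.1708, 0.1476]
tcp_rot: [3.14, -0.112, -0.001]
wrist_force: [-1.1, 0.4, 0.2]
width: 0.511
grip_force: 51.3
```

>>> shift_gripper([
  [[0,0,0.003],0],
  [[0,0,0.003],0],
  [[0,0,0.003],0],
  [[0,0,0],0],
])

```text
time: 27.85
tool_pos: [0.5704, 0.1709, 0.1401]
tcp_rot: [-3.14, 0.112, 0.001]
wrist_force: [-6.3, 0.4, 7.1]
width: 0.515
grip_force: 52.1
```

>>> shift_gripper([
  [[0,0,0.003],0],
  [[0,0,0.003],0],
  [[0,0,0.003],0],
  [[0,0,0.003],0],
  [[0,0,0],0],
])

```text
time: 28.48
tool_pos: [0.5704, 0.1709, 0.1283]
tcp_rot: [-3.14, 0.112, 0.001]
wrist_force: [-7.1, -0.3, 9.0]
width: 0.51
grip_force: 52.3
```

>>> shift_gripper([
  [[-0.001,0,0],0],
  [[0,0,0],0],
  [[0,0,0],0],
  [[0,0,0],0],
], aperture=0.9)

```text
time: 28.98
tool_pos: [0.5699, 0.1709, 0.1269]
tcp_rot: [-3.14, 0.112, -0.0]
wrist_force: [-0.8, -1.0, -0.1]
width: 0.899
grip_force: 0.0
```

>>> shift_gripper([
  [[0,0,-0.03],0],
  [[0,0,-0.04],0],
  [[0,0,-0.05],0],
  [[-0.002,0.03,-0.02],0],
  [[-0.012,0.06,0],0],
], quiet=true)

```text
ok
```

>>> shift_gripper([
  [[-0.012,0.06,0],0],
  [[-0.012,0.06,0],0],
  [[-0.012,0.06,0],0],
  [[-0.012,0.06,0],0],
  [[-0.012,0.06,0],0],
], quiet=true)

```text
ok
```

>>> shift_gripper([
  [[0,0.06,0],0],
  [[0,0.04,0],-0.1],
  [[0,0,0.03],-0.1],
  [[0,0,0.03],0],
  [[0,0,0],0],
])

```text
time: 30.85
tool_pos: [0.4591, -0.3115, 0.204]
tcp_rot: [-3.131, -0.201, 0.007]
wrist_force: [0.5, -0.2, 0.7]
width: 0.901
grip_force: 0.0
```

```bash
python3 -c "
from fit import *
to((.5417,-.3348,.009),.17+np.pi/2)
bot.read_camera('scene');bot.read_camera('top')
fitall('piece_1',PIECE,[(.463,-.44,-.23)],.008)
Q=[b+[0,0,118] for b in PIECE]
for p in fitall('piece_1',Q,[DL],.12): print(rel(DL,np.r_[p[:2],0]))
"
```

```text
tool [ 0.4591 -0.3115  0.204 ] yawY -1.443 z [-0.005  0.004 -1.   ] delta [0.0798 0.0345 0.1945] turn -0.042
piece_1 [0.4637, -0.439, -0.2209] 1.028 [('top', 0.71, [0.4635, -0.4372, -0.1747], 1.921), ('scene', 0.75, [0.4637, -0.441, -0.2089], 0.119)]
piece_1 [0.5721, 0.17, -0.0678] 0.249 [('top', 0.72, [0.5718, 0.1704, -0.0629], 0.116), ('scene', 0.81, [0.5729, 0.1697, -0.0647], 0.377)]
[ 0.00266961 -0.00074389  0.        ]
```

>>> shift_gripper([
  [[0.04,0.0172,0.01],0],
  [[0.04,0.0172,0.03],-0.042],
  [[0,0,0.04],0],
  [[0,0,0.03],0],
  [[0,0,0],0],
], quiet=true)

```text
ok
```

```bash
python3 -c "
from fit import *
to((.5417,-.3348,.009),.17+np.pi/2)"
```

```text
tool [ 0.5432 -0.3351  0.0946] yawY -1.4 z [-0.005  0.003 -1.   ] delta [-0.0011 -0.0002  0.0856] turn 0.001
```

>>> shift_gripper([
  [[-0.001,0,0.03],0],
  [[0,0,0.03],0],
  [[0,0,0.018],0],
  [[0,0,0.006],0],
  [[0,0,0],0],
])

```text
time: 32.4
tool_pos: [0.5444, -0.337, 0.0139]
tcp_rot: [3.129, 0.268, 0.001]
wrist_force: [-0.2, -0.6, 0.1]
width: 0.9
grip_force: 0.0
```

>>> shift_gripper([
  [[0,0,0],0],
  [[0,0,0],0],
  [[0,0,0],0],
  [[0,0,0],0],
  [[0,0,0],0],
], aperture=0.0, squeeze=50)

```text
time: 33.02
tool_pos: [0.5436, -0.3365, 0.0129]
tcp_rot: [-3.13, -0.268, 0.0]
wrist_force: [-0.5, -0.5, -0.8]
width: 0.002
grip_force: 0.0
```

>>> shift_gripper([
  [[0,0,-0.04],0],
  [[0,0,-0.05],0],
  [[0,0,-0.06],0],
  [[0,0,-0.06],0],
  [[0,0,0],0],
])

```text
time: 33.65
tool_pos: [0.5472, -0.3389, 0.2308]
tcp_rot: [3.122, 0.267, 0.016]
wrist_force: [0.4, 0.0, -0.0]
width: -0.001
grip_force: 0.0
```

```bash
python3 -c "
from fit import *
to(inD(DL,0,0,.22),DL[2]+np.pi/2)
bot.read_camera('scene')
for d in bot.regions_of('scene','piece_1'):print(d['conf'],d['box'])"
```

```text
tool [ 0.5472 -0.3389  0.2308] yawY -1.4 z [ 0.011 -0.007 -1.   ] delta [ 0.1085 -0.4987  0.0073] turn 0.242
0.67 [332.5, 232.3, 360.2, 252.6]
0.63 [329.4, 247.6, 361.7, 260.6]
0.63 [193.3, 173.5, 216.0, 188.1]
0.55 [215.2, 194.9, 236.5, 209.2]
```

>>> shift_gripper([
  [[-0.06,0,0],0],
  [[-0.06,0,0],0],
], aperture=0.9)

```text
time: 34.0
tool_pos: [0.4232, -0.3558, 0.2195]
tcp_rot: [-3.126, -0.27, 0.007]
wrist_force: [-0.6, -1.7, 0.5]
width: 0.417
grip_force: 0.0
```

```bash
python3 -c "
from fit import *
bot.read_camera('top')
for d in bot.spot_point('scene','piece_1'):print(d['conf'],px2w('scene',d['pixel'],.008).round(4))
for d in bot.spot_point('top','piece_1'):print(d['conf'],px2w('top',d['pixel'],.008).round(4))
im=bot.read_camera('top');cv2.imwrite('pics/j.png',cv2.resize(im[170:290,300:460,::-1],(800,600),interpolation=2))
"
```

```text
0.89 [0.4473 0.1045 0.008 ]
0.61 [ 0.4708 -0.4355  0.008 ]
0.58 [0.4692 0.1123 0.008 ]
0.4 [ 0.5064 -0.2854  0.008 ]
0.2 [ 0.6922 -0.3157  0.008 ]
0.82 [0.5776 0.1986 0.008 ]
0.55 [ 0.5165 -0.299   0.008 ]
0.43 [0.5856 0.1958 0.008 ]
```

View pics/j.png

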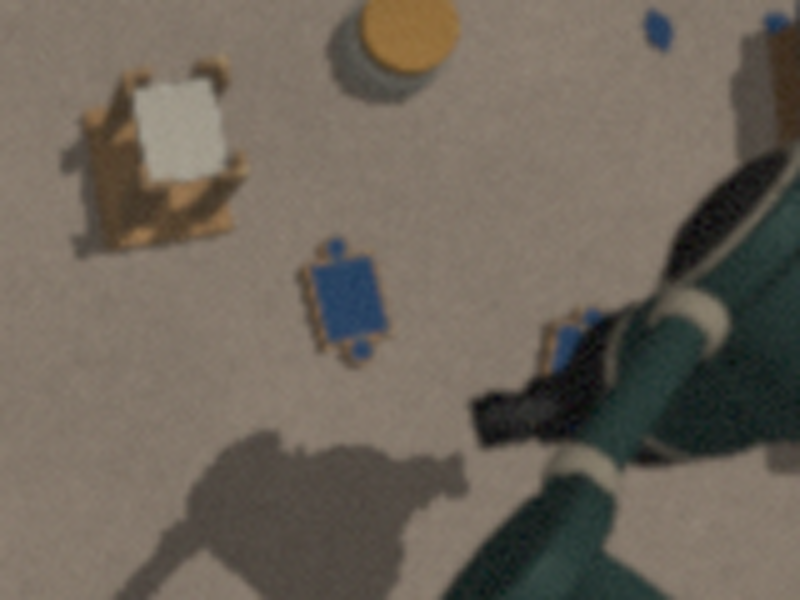

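The piece was knocked aside: it now sits at about row 230, column 369, and is still flat. I'll refit it there.

```bash
python3 -c "
from fit import *
bot.read_camera('scene')
P=fitall('piece_1',PIECE,[(.515,-.295,.2)],.008)
p=P[0];to((p[0],p[1],.009),p[2]+np.pi/2)"
```

```text
piece_1 [0.5111, -0.2955, 0.184] 1.383 [('top', 0.8, [0.5108, -0.2949, 0.1665], 0.076), ('scene', 0.61, [0.515, -0.2919, 0.3685], 2.661)]
tool [ 0.4262 -0.3566  0.2221] yawY -1.399 z [-0.001  0.001 -1.   ] delta [ 0.0942 -0.0455  0.2131] turn -0.013
```

>>> shift_gripper([
  [[0.047,-0.0227,0],0],
  [[0.047,-0.0228,0.04],0],
  [[0,0,0.05],0],
  [[0,0,0.04],0],
  [[0,0,0],0],
], quiet=true)

```text
ok
```

```bash
python3 -c "
from fit import *
to((.511,-.295,.0085),.1665+np.pi/2)"
```

```text
tool [ 0.5063 -0.2949  0.0905] yawY -1.398 z [-0.008  0.005 -1.   ] delta [0.0051 0.0014 0.0819] turn 0.006
```

>>> shift_gripper([
  [[0.0045,0.001,0.03],0.006],
  [[0,0,0.03],0],
  [[0,0,0.015],0],
  [[0,0,0.006],0],
  [[0,0,0],0],
], quiet=true)

```text
ok
```

```bash
python3 -c "
from fit import *
to((.511,-.295,.0075),.1665+np.pi/2)"
```

```text
tool [ 0.5136 -0.2984  0.0149] yawY -1.406 z [ 0.001 -0.001 -1.   ] delta [-0.0021 -0.0038  0.0074] turn -0.002
```

>>> shift_gripper([
  [[-0.002,-0.0038,0.006],0],
  [[0,0,0.002],0],
  [[0,0,0],0],
], quiet=true)

```text
ok
```

>>> shift_gripper([
  [[0,0,0],0],
  [[0,0,0],0],
  [[0,0,0],0],
  [[0,0,0],0],
  [[0,0,0],0],
], aperture=0.0, squeeze=50)

```text
time: 36.6
tool_pos: [0.5109, -0.2949, 0.0066]
tcp_rot: [3.13, 0.258, 0.002]
wrist_force: [0.1, -0.5, 5.0]
width: 0.52
grip_force: 51.7
```

```bash
python3 -c "
from fit import *
to((.511,-.295,.0075),.1665+np.pi/2)"
```

```text
tool [ 0.5109 -0.2949  0.0066] yawY -1.406 z [ 0.001 -0.001 -1.   ] delta [ 0.0001  0.0001 -0.0009] turn -0.002
```

>>> shift_gripper([
  [[0,0,-0.04],0],
  [[0,0,-0.05],0],
  [[0,0,-0.06],0],
  [[0,0,-0.06],0],
  [[0,0,0],0],
])

```text
time: 37.22
tool_pos: [0.5135, -0.2966, 0.2227]
tcp_rot: [3.124, 0.258, 0.015]
wrist_force: [0.5, -0.9, 0.5]
width: 0.522
grip_force: 51.3
```

```bash
python3 -c "
from fit import *
to(inD(DL,0,0,.22),DL[2]+np.pi/2)"
```

```text
tool [ 0.5135 -0.2966  0.2227] yawY -1.406 z [ 0.01  -0.006 -1.   ] delta [ 1.319e-01 -4.519e-01  3.000e-04] turn 0.236
```

>>> shift_gripper([
  [[0,-0.05,0],0.118],
  [[0,-0.05,0],0.118],
  [[0,-0.05,0],0],
  [[0,0,0],0],
], quiet=true)

```text
ok
```

```bash
python3 -c "
from fit import *
to(inD(DL,-.0015,0,.19),DL[2]+np.pi/2)"
```

```text
tool [ 0.502  -0.1421  0.214 ] yawY -1.638 z [-0.003  0.002 -1.   ] delta [ 0.0449 -0.3168  0.0244] turn 0.004
```

>>> shift_gripper([
  [[0.009,-0.06,0],0.004],
  [[0.009,-0.06,0],0],
  [[0.009,-0.06,0],0],
  [[0.009,-0.06,0],0],
  [[0.0055,-0.06,0],0],
], quiet=true)

```text
ok
```

>>> shift_gripper([
  [[0.002,-0.016,0.01],0],
  [[0,0,0.015],0],
  [[0,0,0],0],
  [[0,0,0],0],
], quiet=true)

```text
ok
```

```bash
python3 -c "
from fit import *
to(inD(DL,-.0015,0,.155),DL[2]+np.pi/2)"
```

```text
tool [0.57   0.1646 0.1905] yawY -1.648 z [-0.001 -0.001 -1.   ] delta [-0.0024 -0.0062  0.0355] turn -0.006
```

>>> shift_gripper([
  [[-0.0022,-0.0058,0.01],-0.006],
  [[0,0,0.01],0],
  [[0,0,0.005],0],
  [[0,0,0],0],
  [[0,0,0],0],
], quiet=true)

```text
ok
```

```bash
python3 -c "
from fit import *
to(inD(DL,-.0015,0,.155),DL[2]+np.pi/2)"
```

```text
tool [0.5687 0.1725 0.1663] yawY -1.64 z [ 0.  0. -1.] delta [-0.0006  0.0016  0.0113] turn 0.002
```

>>> shift_gripper([
  [[-0.0006,0.0015,0],0.002],
  [[0,0,0.004],0],
  [[0,0,0.004],0],
  [[0,0,0],0],
])

```text
time: 39.98
tool_pos: [0.5673, 0.1709, 0.1573]
tcp_rot: [3.139, -0.112, -0.002]
wrist_force: [0.4, 0.5, 0.3]
width: 0.52
grip_force: 51.5
```

>>> shift_gripper([
  [[0,0,0.003],0],
  [[0,0,0.003],0],
  [[0,0,0],0],
])

```text
time: 40.35
tool_pos: [0.5675, 0.1709, 0.1516]
tcp_rot: [3.139, -0.112, -0.001]
wrist_force: [0.6, 0.0, 0.0]
width: 0.518
grip_force: 51.5
```

>>> shift_gripper([
  [[0,0,0.003],0],
  [[0,0,0.003],0],
  [[0,0,0],0],
])

```text
time: 40.72
tool_pos: [0.5674, 0.1709, 0.1456]
tcp_rot: [3.139, -0.112, -0.001]
wrist_force: [-0.8, -0.3, -0.3]
width: 0.517
grip_force: 51.5
```

>>> shift_gripper([
  [[0,0,0.003],0],
  [[0,0,0.003],0],
  [[0,0,0.003],0],
  [[0,0,0],0],
])

```text
time: 41.22
tool_pos: [0.5679, 0.171, 0.1375]
tcp_rot: [-3.139, 0.112, -0.001]
wrist_force: [-0.8, -0.1, 3.6]
width: 0.519
grip_force: 51.9
```

>>> shift_gripper([
  [[0,0,0.003],0],
  [[0,0,0.003],0],
  [[0,0,0.003],0],
  [[0,0,0.003],0],
  [[0,0,0],0],
])

```text
time: 41.85
tool_pos: [0.5679, 0.1711, 0.1255]
tcp_rot: [-3.139, 0.112, -0.001]
wrist_force: [-0.9, -0.5, 4.2]
width: 0.514
grip_force: 52.0
```

>>> shift_gripper([
  [[0,0,0.002],0],
  [[0,0,0],0],
  [[0,0,0],0],
  [[0,0,0],0],
], aperture=0.9)

```text
time: 42.35
tool_pos: [0.5677, 0.171, 0.1229]
tcp_rot: [3.14, -0.112, -0.0]
wrist_force: [0.3, 0.7, 0.4]
width: 0.897
grip_force: 0.0
```

>>> shift_gripper([
  [[0,0,-0.03],0],
  [[0,0,-0.04],0],
  [[0,0,-0.05],0],
  [[-0.002,0.03,-0.02],0],
  [[-0.012,0.06,0],0],
], quiet=true)

```text
ok
```

>>> shift_gripper([
  [[-0.012,0.06,0],0],
  [[-0.012,0.06,0],0],
  [[-0.012,0.06,0],0],
  [[-0.012,0.06,0],0],
  [[-0.012,0.06,0],0],
], quiet=true)

```text
ok
```

>>> shift_gripper([
  [[0,0,0],0],
])

```text
time: 43.72
tool_pos: [0.4649, -0.2165, 0.2632]
tcp_rot: [3.138, -0.122, 0.0]
wrist_force: [0.5, 0.8, 0.7]
width: 0.898
grip_force: 0.0
```

```bash
python3 -c "
from fit import *
bot.read_camera('scene');bot.read_camera('top')
P=fitall('piece_1',PIECE,[(.463,-.439,-.22)],.008)
to((.463,-.439,.1),-.23+np.pi/2)
Q=[b+[0,0,115] for b in PIECE]
for p in fitall('piece_1',Q,[DL],.12): print(rel(DL,np.r_[p[:2],0]))
"
```

```text
piece_1 [0.4655, -0.4397, -0.2255] 0.091 [('scene', 0.75, [0.4655, -0.4397, -0.2255], 0.091)]
tool [ 0.4665 -0.2117  0.263 ] yawY -1.641 z [ 0.     0.001 -1.   ] delta [0.0125 0.227  0.1629] turn 0.16
piece_1 [0.5699, 0.172, -0.0068] 0.074 [('top', 0.95, [0.5699, 0.172, -0.0068], 0.074)]
[0.00030002 0.00117392 0.        ]
```

>>> shift_gripper([
  [[0.003,0.056,0.02],0],
  [[0.003,0.056,0.03],0],
  [[0.003,0.056,0.03],0],
  [[0.003,0.059,0.03],0],
  [[0,0,0],0.16],
], quiet=true)

```text
ok
```

>>> shift_gripper([
  [[0,0,0],0],
  [[0,0,0],0],
], quiet=true)

```text
ok
```

```bash
python3 -c "
from fit import *
to((.4635,-.4393,.0075),-.23+np.pi/2)"
```

```text
tool [ 0.4631 -0.4338  0.1564] yawY -1.798 z [ 0.001 -0.001 -1.   ] delta [0.0015 0.0053 0.1489] turn 0.003
```

>>> shift_gripper([
  [[0.0015,0.005,0.03],0.003],
  [[0,0,0.04],0],
  [[0,0,0.04],0],
  [[0,0,0.025],0],
  [[0,0,0.006],0],
], quiet=true)

```text
ok
```

>>> shift_gripper([
  [[0,0,0],0],
], quiet=true)

```text
ok
```

```bash
python3 -c "
from fit import *
to((.4635,-.4393,.0075),-.23+np.pi/2)"
```

```text
tool [ 0.4633 -0.4398  0.0158] yawY -1.803 z [ 0.001 -0.001 -1.   ] delta [ 0.0001 -0.0005  0.0083] turn -0.002
```

>>> shift_gripper([
  [[0,0,0.006],0],
  [[0,0,0.002],0],
  [[0,0,0],0],
], quiet=true)

```text
ok
```

>>> shift_gripper([
  [[0,0,0],0],
  [[0,0,0],0],
  [[0,0,0],0],
  [[0,0,0],0],
  [[0,0,0],0],
], aperture=0.0, squeeze=50)

```text
time: 46.65
tool_pos: [0.4628, -0.4404, 0.0074]
tcp_rot: [3.119, -0.367, 0.001]
wrist_force: [1.0, -0.7, 4.8]
width: 0.517
grip_force: 51.4
```

>>> shift_gripper([
  [[0,0,-0.04],0],
  [[0,0,-0.05],0],
  [[0,0,-0.06],0],
  [[0,0,-0.06],0],
  [[0,0,0],0],
])

```text
time: 47.28
tool_pos: [0.4651, -0.4426, 0.2238]
tcp_rot: [3.113, -0.366, 0.014]
wrist_force: [0.3, 0.4, -0.1]
width: 0.516
grip_force: 51.3
```

>>> shift_gripper([
  [[0,-0.05,0],-0.08],
  [[0,-0.05,0],-0.079],
  [[0,-0.05,0],0],
  [[0,-0.05,0],0],
  [[0,0,0],0],
], quiet=true)

```text
ok
```

```bash
python3 -c "
from fit import *
to(inD(DL,-.0012,0,.19),DL[2]+np.pi/2)"
```

```text
tool [ 0.4881 -0.2386  0.2146] yawY -1.642 z [-0.003  0.003 -1.   ] delta [ 0.0509 -0.4142  0.0255] turn 0.0
```

>>> shift_gripper([
  [[0.0073,-0.059,0],0],
  [[0.0073,-0.059,0],0],
  [[0.0073,-0.059,0],0],
  [[0.0073,-0.059,0],0],
  [[0.0073,-0.059,0],0],
], quiet=true)

```text
ok
```

>>> shift_gripper([
  [[0.0073,-0.059,0],0],
  [[0.0073,-0.059,0],0],
  [[0,0,0.01],0],
  [[0,0,0.01],0],
  [[0,0,0],0],
], quiet=true)

```text
ok
```

>>> shift_gripper([
  [[0,0,0],0],
], quiet=true)

```text
ok
```

```bash
python3 -c "
from fit import *
to(inD(DL,-.0012,0,.165),DL[2]+np.pi/2)"
```

```text
tool [0.5712 0.1642 0.1966] yawY -1.648 z [-0. -0. -1.] delta [-0.0034 -0.0066  0.0316] turn -0.006
```

>>> shift_gripper([
  [[-0.0034,-0.0062,0.01],-0.006],
  [[0,0,0.012],0],
  [[0,0,0.008],0],
  [[0,0,0],0],
  [[0,0,0],0],
], quiet=true)

```text
ok
```

```bash
python3 -c "
from fit import *
to(inD(DL,-.0012,0,.155),DL[2]+np.pi/2)
cv2.imwrite('pics/k.png',cv2.resize(bot.read_camera('scene')[160:310,290:410,::-1],(480,600),interpolation=2))"
```

```text
tool [0.5684 0.1723 0.1668] yawY -1.64 z [ 0.  0. -1.] delta [-0.      0.0013  0.0118] turn 0.002
```

View pics/k.png

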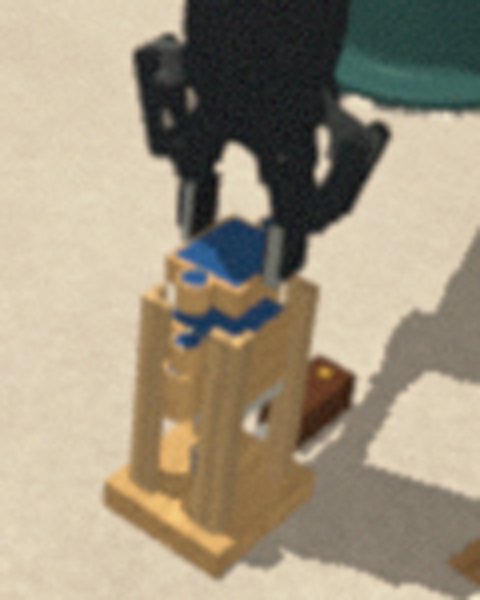

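The fourth piece hangs level and centred over the well at about (235,265), and the pile is flat below it. Before pushing I'll get an overview of the table to confirm no other piece is loose, then press it down.

>>> shift_gripper([
  [[0,0.0013,0],0.002],
  [[0,0,0.004],0],
  [[0,0,0.004],0],
  [[0,0,0],0],
])

```text
time: 50.45
tool_pos: [0.5677, 0.1708, 0.1581]
tcp_rot: [3.139, -0.112, -0.002]
wrist_force: [-0.2, -0.2, -1.3]
width: 0.522
grip_force: 51.4
```

>>> shift_gripper([
  [[0,0,0.003],0],
  [[0,0,0.003],0],
  [[0,0,0.003],0],
  [[0,0,0.003],0],
  [[0,0,0],0],
])

```text
time: 51.08
tool_pos: [0.5679, 0.1709, 0.1464]
tcp_rot: [3.139, -0.112, -0.001]
wrist_force: [-0.4, 0.2, -0.3]
width: 0.519
grip_force: 51.4
```

>>> shift_gripper([
  [[0,0,0.003],0],
  [[0,0,0.003],0],
  [[0,0,0.003],0],
  [[0,0,0],0],
])

```text
time: 51.58
tool_pos: [0.5685, 0.171, 0.1385]
tcp_rot: [-3.139, 0.112, -0.001]
wrist_force: [-1.1, -0.3, 4.0]
width: 0.522
grip_force: 51.9
```

>>> shift_gripper([
  [[0,0,0.003],0],
  [[0,0,0.003],0],
  [[0,0,0.003],0],
  [[0,0,0.002],0],
  [[0,0,0],0],
])

```text
time: 52.2
tool_pos: [0.5685, 0.171, 0.1276]
tcp_rot: [-3.139, 0.112, -0.001]
wrist_force: [-1.8, -0.0, 5.1]
width: 0.517
grip_force: 52.0
```

>>> shift_gripper([
  [[0,0,0],0],
  [[0,0,0],0],
  [[0,0,0],0],
  [[0,0,0],0],
], aperture=0.9)

```text
time: 52.7
tool_pos: [0.5681, 0.1709, 0.1265]
tcp_rot: [3.14, -0.112, -0.0]
wrist_force: [-0.6, 0.0, -0.9]
width: 0.902
grip_force: 0.0
```

>>> shift_gripper([
  [[0,0,-0.03],0],
  [[0,0,-0.04],0],
  [[0,0,-0.05],0],
  [[-0.06,0,0],0],
  [[-0.06,0,0],0],
], aperture=0.7, quiet=true)

```text
ok
```

>>> shift_gripper([
  [[-0.04,0,0],0],
  [[0,0,0],0],
])

```text
time: 53.58
tool_pos: [0.4064, 0.1824, 0.2467]
tcp_rot: [-3.139, 0.109, -0.0]
wrist_force: [-0.1, -0.8, 0.6]
width: 0.701
grip_force: 0.0
```

```bash
python3 -c "
from fit import *
bot.read_camera('top');im=bot.read_camera('scene');cv2.imwrite('pics/l.png',im[:,:,::-1])
P=fitall('blade',BLADE,[inD(DL,-.098,0,DL[2])[:2]+(DL[2],)],.02,tol=25)
for p in P: print(rel(DL,np.r_[p[:2]+.09*np.array([np.cos(p[2]),np.sin(p[2])]),0]))
Q=[b+[0,0,121] for b in PIECE]
for p in fitall('piece_1',Q,[DL],.125): print(rel(DL,np.r_[p[:2],0]))
for d in bot.regions_of('top','piece_1'):print(d['conf'],d['box'])
to(inD(DL,-.1025,0,.009),DL[2]+np.pi/2)
"
```

```text
blade [0.4715, 0.1772, -0.0375] 0.754 [('top', 0.65, [0.4721, 0.1772, -0.091], 0.329), ('scene', 0.73, [0.4724, 0.1875, 0.4137], 0.754)]
[-0.00827646  0.00231877  0.        ]
piece_1 [0.5708, 0.1704, -0.0629] 0.233 [('top', 0.94, [0.5699, 0.1708, -0.057], 0.096), ('scene', 0.98, [0.5715, 0.1704, -0.0561], 0.36)]
[ 0.00132404 -0.00041352  0.        ]
0.94 [209.5, 192.1, 226.5, 224.2]
tool [0.4095 0.1822 0.2467] yawY -1.643 z [-0. -0. -1.] delta [ 5.790e-02 -2.000e-04  2.377e-01] turn -0.0
```

View pics/l.png

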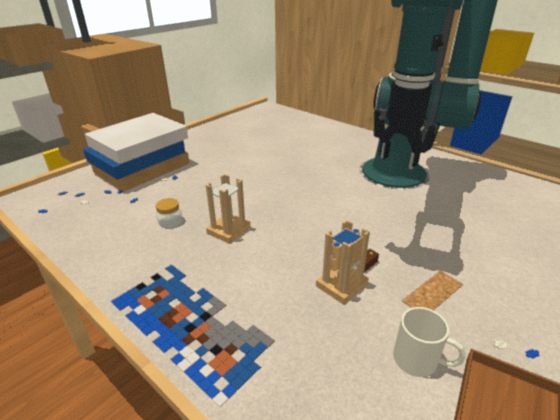

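All four pieces are flat in the left dispenser, below the rim (seen at (347,238)). None is left on the table, and the blade grip is still in place at (370,260). Next I'll draw the blade out.

>>> shift_gripper([
  [[0.03,0,0.05],0],
  [[0.028,0,0.05],0],
  [[0,0,0.05],0],
  [[0,0,0.04],0],
  [[0,0,0],0],
], quiet=true)

```text
ok
```

```bash
python3 -c "
from fit import *
to(inD(DL,-.1025,0,.009),DL[2]+np.pi/2)"
```

```text
tool [0.4634 0.1768 0.0529] yawY -1.643 z [-0.009 -0.003 -1.   ] delta [ 0.0041 -0.0019  0.0439] turn -0.0
```

>>> shift_gripper([
  [[0,0,0.025],0],
  [[0,0,0.012],0],
  [[0,0,0.004],0],
  [[0,0,0],0],
], quiet=true)

```text
ok
```

>>> shift_gripper([
  [[0,0,0],0],
], lines="1,2")

```text
time: 55.18
tool_pos: [0.4673, 0.1785, 0.0168]
```

>>> shift_gripper([
  [[0,0,0],0],
  [[0,0,0],0],
  [[0,0,0],0],
  [[0,0,0],0],
  [[0,0,0],0],
], aperture=0.0, squeeze=60)

```text
time: 55.8
tool_pos: [0.4671, 0.1784, 0.0166]
tcp_rot: [-3.139, 0.112, -0.002]
wrist_force: [-0.7, -0.8, 6.7]
width: 0.335
grip_force: 60.0
```

>>> shift_gripper([
  [[0,0,-0.001],0],
  [[-0.01,0,0],0],
  [[-0.02,0,0],0],
  [[-0.02,0,0],0],
  [[-0.02,0,0],0],
])

```text
time: 56.42
tool_pos: [0.3946, 0.1831, 0.0166]
tcp_rot: [3.139, -0.111, -0.001]
wrist_force: [1.3, -0.7, 0.6]
width: 0.331
grip_force: 59.3
```

>>> shift_gripper([
  [[-0.01,0,0],0],
  [[0,0,0],0],
], quiet=true)

```text
ok
```

```bash
python3 -c "
from fit import *
print(rel(DL));t=(.437-.0028,.340+.0008,.06); to(t,-.168+np.pi/2)
bot.read_camera('scene')
for d in bot.search_frame('scene','blade'):print(d)"
```

```text
[-0.18483482 -0.00022378  0.01668898]
tool [0.3851 0.1839 0.0167] yawY -1.641 z [-0.001 -0.    -1.   ] delta [ 0.0379 -0.16   -0.0434] turn 0.098
{'box': [363.8, 235.0, 392.1, 263.1], 'conf': 0.71}
{'box': [394.3, 305.7, 465.0, 374.9], 'conf': 0.25}
```

>>> shift_gripper([
  [[0,0,-0.03],0],
  [[0.008,-0.04,-0.015],0],
  [[0.01,-0.04,0],0],
  [[0.01,-0.04,0],0],
  [[0.01,-0.04,0],0.098],
], quiet=true)

```text
ok
```

>>> shift_gripper([
  [[0,0,0],0],
  [[0,0,0],0],
])

```text
time: 57.65
tool_pos: [0.4355, 0.3401, 0.0609]
tcp_rot: [3.129, -0.264, -0.002]
wrist_force: [0.1, 0.1, -1.9]
width: 0.328
grip_force: 59.8
```

```bash
python3 -c "
from fit import *
to((.4372,.3406,.0205),-.168+np.pi/2)
bot.read_camera('top');bot.read_camera('scene')
fitall('blade',[b+[0,0,tool()[0][2]*1000-16.6] for b in BLADE],[(.44,.34,-.17)],.06,tol=30)"
```

```text
tool [0.4355 0.3401 0.0609] yawY -1.739 z [-0.002 -0.002 -1.   ] delta [ 0.0017 -0.0009  0.0404] turn -0.0
blade [0.4415, 0.3362, -0.162] 0.71 [('top', 0.55, [0.4413, 0.3389, -0.2021], 1.138), ('scene', 0.58, [0.4426, 0.3351, -0.1457], 0.265)]
```

>>> shift_gripper([
  [[0.001,-0.001,0.02],0],
  [[0,0,0.012],0],
  [[0,0,0.005],0],
  [[0,0,0.003],0],
  [[0,0,0],0],
])

```text
time: 58.48
tool_pos: [0.4372, 0.3417, 0.0219]
tcp_rot: [-3.13, 0.265, -0.0]
wrist_force: [0.9, 0.6, -1.0]
width: 0.333
grip_force: 59.8
```

>>> shift_gripper([
  [[0,0,0.001],0],
  [[0,0,0],0],
])

```text
time: 58.72
tool_pos: [0.4373, 0.3418, 0.0211]
tcp_rot: [-3.13, 0.265, -0.001]
wrist_force: [-0.1, 0.0, -1.1]
width: 0.332
grip_force: 59.8
```

>>> shift_gripper([
  [[0,0,0.001],0],
  [[0,0,0.001],0],
  [[0,0,0],0],
])

```text
time: 59.1
tool_pos: [0.4372, 0.3418, 0.0196]
tcp_rot: [-3.13, 0.265, -0.0]
wrist_force: [-1.6, -1.3, 5.3]
width: 0.331
grip_force: 60.5
```

>>> shift_gripper([
  [[0,0,0],0],
  [[0,0,0],0],
  [[0,0,0],0],
  [[0,0,0],0],
], aperture=0.7)

```text
time: 59.6
tool_pos: [0.4371, 0.3416, 0.0187]
tcp_rot: [3.13, -0.266, -0.0]
wrist_force: [-0.4, -0.3, -0.3]
width: 0.7
grip_force: 0.0
```

>>> shift_gripper([
  [[0,0,-0.03],0],
  [[0,0,-0.05],0],
  [[0,0,-0.06],0],
  [[-0.06,0,-0.05],0],
  [[-0,0.06,0],0],
], quiet=true)

```text
ok
```

>>> shift_gripper([
  [[0,0.06,0],0],
  [[0,0.06,0],0],
  [[0,0.06,0],0],
  [[0,0.06,0],0],
  [[0,0,0],0],
])

```text
time: 60.85
tool_pos: [0.3386, 0.0505, 0.1987]
tcp_rot: [3.128, -0.278, 0.001]
wrist_force: [0.6, 0.8, -0.9]
width: 0.698
grip_force: 0.0
```

```bash
python3 -c "
from fit import *
im=bot.read_camera('scene')
cv2.imwrite('pics/m.png',cv2.resize(im[190:380,280:500,::-1],(660,570)))
im=bot.read_camera('top')
fitall('blade',[b+[0,0,3] for b in BLADE],[(.44,.34,-.17)],.02,tol=25)"
```

```text
blade [0.4429, 0.3392, -0.1708] 0.234 [('top', 0.68, [0.4429, 0.3392, -0.1708], 0.234)]
```

View pics/m.png

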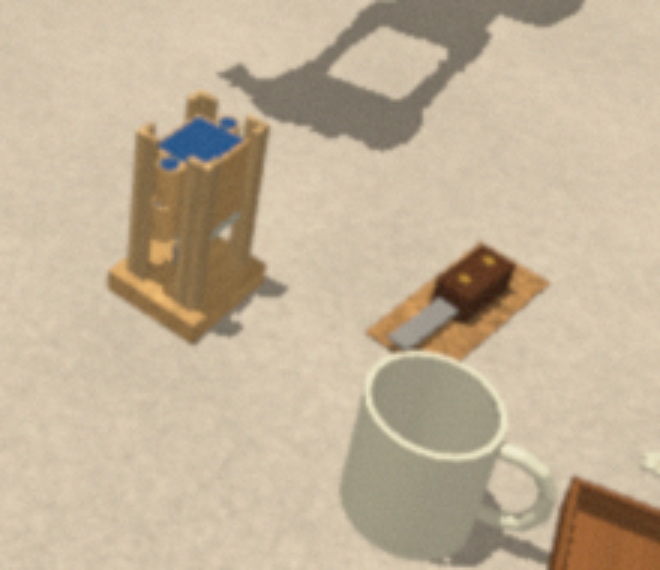

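The blade is back flat on its cork strip at (450,295), pointing as it did at the start. The pile is below the rim at (200,140), and the mug has not moved.

```bash
python3 -c "
from h import *
print(bot.finish_job())"
```

```text
the job is handed in; nothing more can be done
None
```

The job is handed in: the gauge blade ran freely into the left dispenser's slot, so I took that one as clear without trying the right one; all four pieces found are pressed below its rim, the blade is back on its cork strip pointing as at the start, and I did not touch the mug or jar (no verdict came back).

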